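# Close the guard and jack up the roller bed

## Robot

A 7-joint arm with a two-finger parallel gripper is mounted at the origin on the work surface. World frame = base frame: x ahead of the robot, y to its left, z up, the work surface at z = 0. Lengths are in m, angles in rad, forces in N, time in s.
With the tool pointing down it reaches from about 0.4 to 0.85 m from the base axis. Payload 4.5 kg.
Tool frame: the origin (TCP) lies on the centre line of the jaws, within the pads' length; the fingertips stand 14 mm ahead of it and the grasp point (between the pads) lies 5 mm behind it (r.tcp_to_tips is the z of the fingertips in the tool frame, in m); z points along the fingers, y is the direction in which the jaws open and shut (so a half turn about z gives the same grasp; the last joint's range is limited). The gripper opens to 88 mm and grips with 3 to 60 N. Pads are 18 mm wide; open, the fingers measure 123 mm over their backs; the gripper's body (75 mm by 187 mm) begins 45 mm behind the grasp point.
Start: joints at [1.148, 0.689, -0.195, 1.565, 0.157, 0.902, -0.215], TCP at [0.276, -0.561, 0.232] pointing down, gripper open.
Joint ranges: [-3.01, 3.01], [-0.46, 2.08], [-1.47, 1.51], [0.13, 2.56], [-1, 4.14], [0.04, 2.09], [-2.66, 2.66]. Speed limits (rad/s): [2.57, 2.57, 3.14, 3.14, 3.14, 3.14, 3.14].

## Interface

Orientations are given as a unit quaternion [x, y, z, w].
In Python, from plant import r, viewer gives the robot as it stands.
- The arm moves only by the shell command python3 -m inch 'ROWS' [FORCE]. ROWS is JSON, a list of rows, each a list of 3 entries, a list of its own where there are three numbers: the closure, from 0 (fully open) to 1 (shut), then the shift along the tool's x, y, z in cm, then the turn about the tool's z in degrees. In form: [[fingers, [x, y, z], yaw], ...]. A call has 1 to 20 rows; each row is the pose to reach, as a shift and turn from the pose commanded when the call began, along the tool's axes at that moment; what a row does not reach only later rows make up. A row lasts 1/10 s, in which the tool goes at most 50 mm and 8.59 degrees, less where a joint would pass 70% of its speed; a pose out of reach is approached as far as the arm can. A call with a gripper value outside its range is refused whole. The fingers move at their own pace and stop on an object; FORCE is the grip in N (left out, the last holds). Time passes only in rows, so rows that repeat a pose let the fingers close. It gives the time, the measured TCP pose, the force and the opening at its end, in the units of the state.
- r.get_state(): the state, without advancing time (a new reading comes with each control period).
- viewer.snapshot(name): name is "scene" or "top"; returns the picture (480x640x3 uint8, red, green, blue); there is no depth.
- viewer.camera_params(name): a dict with "intrinsics" (3x3 intrinsics, pixels), "world_to_cam" (4x4, takes a point from world to camera coordinates). Camera axes: x right, y up, looking along -z (the intrinsics and any distortion apply to the point x, -y, -z); pixel columns grow to the right and rows downward; lengths in m; the calibration is good to about 2 mm. A picture is of the moment at which its call begins. camera_params takes no time and is no camera call.
- r.finish_job(): hands the job in, once; it reports no verdict.
Trained networks look in the newest picture that a camera, given by its name, has taken for a name from the list of things; names that differ only in an ending like _2 or _b are one class to them, and where a whole thing is asked for, a point or a joint stands for the part that bears it (a point fixed in the world has none). Each returns a list of dicts, best first, with "p" (0 to 1); they miss things now and then, are a little off and sometimes report something else, mostly with a low value. They report only what shows in the picture. A call takes as long as a camera call.
- viewer.outline_of(camera, name): "pixels" (480x640 bool, what is visible of it) and "bbox" ([left, top, width, height] in pixels, round what is visible of it).
The state is a dict: "clock": time; "q": joint angles; "qd": joint speeds; "joint_torque": joint torques, N m; "tool_pos": TCP position; "eef_rot": TCP orientation; "contact_force": force on the tool from outside, world axes, zero at the start; "moment": the same for the moment, N m; "opening": opening from 0.0 (shut) to 1.0 (fully open).
Only numpy, scipy, OpenCV 4.12 (cv2) and the standard library are available. Lean on these libraries where they do the work, as an engineer would, in place of code of your own. Each camera call takes 0.05 s, during which the arm holds its last target.

## Task

First lower the roller bed's open clear guard gently onto its stop, without letting it slam. Then set the little lever jack flat on the table with its saddle centred under the lift pad marked by a diamond-shaped plate, and pump the handle: one full stroke down that lifts the bed, let the handle come fully back up, then press it fully down again. Finish while holding the handle down so that the jack alone carries the raised bed; leave the jars and the other loose things where they are.

Things in the scene. Friction and masses are not known exactly. Their poses are not given: they have to be found in the camera images.
- frame: Fixed steel stand of the roller bed; origin on the table under the bed's middle. The bed is 300 mm along frame x, 240 mm along frame y; its aluminium side rails reach from 80 to 120 mm above the table. It is hinged to the stand along its +y side (axis along x, at y = 120 mm, 100 mm high) and rests on two round legs near its -y side. The lift pad hangs out from the -y rail.
- bed (a joint): Tilt of the roller bed in rad: 0 resting on its legs, grows as the -y side is lifted (a full jack stroke gives about 0.05). About 10 to 18 N are needed at the lift pad.
- cover (a joint): Opening angle of the clear guard in rad: 0 lying flat on the bed (its stop); at the start 0.35 to 0.65. Stiff friction hinge: it stays where it is left and needs about 1 to 3 N downward at its bar to go down.
- cover_hinge (a point): Point on the guard's hinge axis (which runs along frame y, at frame x = +140 mm, 121 mm high), in the middle of the guard's width. Its frame turns with the guard: -x points along the guard to its free edge.
- cover_grip (a point): Centre of the black round bar (18 mm thick, 110 mm long, along frame y) that stands 38 mm out from the guard's free edge; 318 mm from the hinge axis along the guard and 6 mm to its upper side. With the guard closed it is 127 mm above the table.
- lift_pad: Round black rubber disc, 38 mm across, 10 mm thick, under the end of a short dark bracket (26 mm wide) clamped to the bed's -y rail; its place along the rail differs each time, it cannot be slid by hand. Right above the pad lies the mark, a diamond-shaped steel plate 48 mm corner to corner, its top 103 mm above the table. Origin: centre of the pad's underside.
- pad_face (a point): Centre of the lift pad's underside, 80 mm above the table while the bed rests, 50 mm out from the -y rail. Rises about 14 mm on a full jack stroke.
- jack: Loose lever jack, about 0.9 kg. Origin at the base's underside right under the saddle, x from handle to saddle, z up. Base plate 12 mm thick, 90 mm wide, from x = -160 to +45 mm. Grip it by the grey block: centre x = -65 mm, 46 mm along x, 40 mm wide along y, 12 to 78 mm high. Balances near x = -55 mm. The handle reaches back to x = -195 mm, up to 118 mm high at its raised end.
- saddle: Steel saddle of the jack: round disc 48 mm across, 10 mm thick, on the ram at jack x = 0.
- saddle_top (a point): Centre of the saddle's top face, 70 mm high with the handle up (10 mm below the lift pad) and 24 mm higher with the handle fully down.
- handle (a joint): Pump handle in rad: 0 up (held by its return spring), 0.55 fully down on its stop. Each rad raises the saddle 43.6 mm; no ratchet: the saddle sinks when the handle comes up. Pressing the grip takes 2 to 3 N unloaded, 6 to 11 N with the bed. It pivots about an axis along jack y at jack x = -60 mm, 55 mm high.
- grip: Black flat paddle at the end of the handle, 50 mm along the handle, 66 mm wide, 14 mm thick, centred 120 mm from the pivot.
- grip_top (a point): Centre of the paddle's upper face: at jack x = -168 mm and 108 mm high with the handle up (paddle sloping 0.4 rad up to the back), x = -180 mm and 44 mm high fully down (sloping 0.15 rad down to the back).
- jar_a: Bystander: closed jar 64 mm across, 78 mm high.
- jar_b: Bystander: closed jar, same size.
- jar_c: Bystander: closed jar, same size.
- jar_lid: Bystander: loose jar lid, 68 mm across, 13 mm high.
- spanner: Bystander: spanner 160 mm long lying flat.
- spare_foot: Bystander: short rubber cylinder 36 mm across, 25 mm high.
- driver: Bystander: screwdriver lying flat.

How it is judged:
On the way, in this order (a step that is already met when the one before it is completed fails the run):
1. the guard lies on its stop (value of joint cover below 0.04 rad), for 0.2 s.
2. the jack stands flat on the table, saddle centred under the lift pad, handle still up (value of joint cover below 0.04 rad and horizontal distance between saddle_top and pad_face below 0.015 m and angle between jack's own z axis and vertical below 0.06 rad and height (world z) of jack below 0.003 m and value of joint handle below 0.1 rad), for 0.2 s.
3. first stroke: handle down, bed lifted by the saddle (value of joint handle above 0.45 rad and horizontal distance between saddle_top and pad_face below 0.015 m and value of joint bed above 0.03 rad and contact force between saddle and lift_pad above 3 N), for 0.1 s.
4. handle back up, bed at rest on its legs, jack still in place (value of joint handle below 0.1 rad and value of joint bed below 0.01 rad and horizontal distance between saddle_top and pad_face below 0.015 m), for 0.1 s.
At the end, for the whole second after the job is handed in: The robot presses the grip (over 2 N) with the handle at 0.45 rad or more; the jack, flat on the table, saddle within 15 mm of the pad's centre, alone carries the bed (over 3 N, tilt over 0.03 rad); guard within 0.04 rad of its stop; robot touches neither bed nor guard (all of step 3 and value of joint cover below 0.04 rad and angle between jack's own z axis and vertical below 0.06 rad and height (world z) of jack below 0.003 m and contact force between the fingers and grip above 2 N and contact force between each of the fingers, the arm and frame below 0.5 N and velocity of joint handle between -0.1 and 0.1 rad/s); the arm keeps its last pose, push and grip.
It fails at once if the guard slams (faster than 1 rad/s near its stop) (value of joint cover below 0.2 rad and velocity of joint cover below -1 rad/s).
It fails at once if the jack tips over (angle between jack's own z axis and vertical above 0.6 rad).
It fails at once if a bystander is moved more than 30 mm (distance of any of jar_a, jar_b, jar_c, jar_lid, spanner, spare_foot, driver from where it was at the start of the episode above 0.03 m).
It also fails if it takes over 72 s, if anything falls off the work surface, if the arm or the gripper's body presses on something with over 40 N, if the wrist force passes 120 N, or if a joint passes its speed limit or range.

## Working session

There is one attempt and no reset: what is moved stays moved. The work goes in short steps, Python scripts to look and compute and a shell command to move; the robot and the scene stay as the last step left them, time stands still between calls to the robot, and variables do not carry over. Pictures are saved under pics/ and viewed, and the job is handed in when it is done.

```bash
ls; mkdir -p pics; python3 - <<'E'
from plant import r, viewer
import cv2, numpy as np
for n in ["scene","top"]:
    im=viewer.snapshot(n); cv2.imwrite(f"pics/{n}0.png",im[:,:,::-1])
    p=viewer.camera_params(n); print(n,np.round(p["intrinsics"],1).tolist(),np.round(p["world_to_cam"],3).tolist(), [k for k in p])
s=r.get_state(); print({k:np.round(v,3).tolist() for k,v in s.items()}, r.tcp_to_tips)
E
```

```text
pics
scene [[568.8, 0.0, 331.5], [0.0, 568.8, 251.5], [0.0, 0.0, 1.0]] [[-0.992, -0.123, -0.019, 0.557], [0.08, -0.749, 0.658, -0.081], [-0.095, 0.651, 0.753, -1.368], [0.0, 0.0, 0.0, 1.0]] ['intrinsics', 'world_to_cam']
top [[442.6, 0.0, 316.9], [0.0, 442.6, 240.7], [0.0, 0.0, 1.0]] [[0.016, -1.0, 0.004, -0.001], [0.986, 0.016, 0.166, -0.579], [-0.166, 0.001, 0.986, -1.019], [0.0, 0.0, 0.0, 1.0]] ['intrinsics', 'world_to_cam']
{'clock': 0.1, 'q': [1.148, 0.69, -0.195, 1.566, 0.157, 0.902, -0.215], 'qd': [0.001, -0.002, 0.001, -0.002, -0.001, 0.001, -0.001], 'joint_torque': [-0.004, -52.85, -1.272, -15.384, -0.053, 0.002, 0.0], 'tool_pos': [0.275, -0.56, 0.231], 'eef_rot': [0.974, 0.226, -0.0, -0.001], 'contact_force': [-0.613, -0.621, -0.622], 'moment': [0.008, 0.017, -0.06], 'opening': 1.001} 0.014
```

View pics/scene0.png

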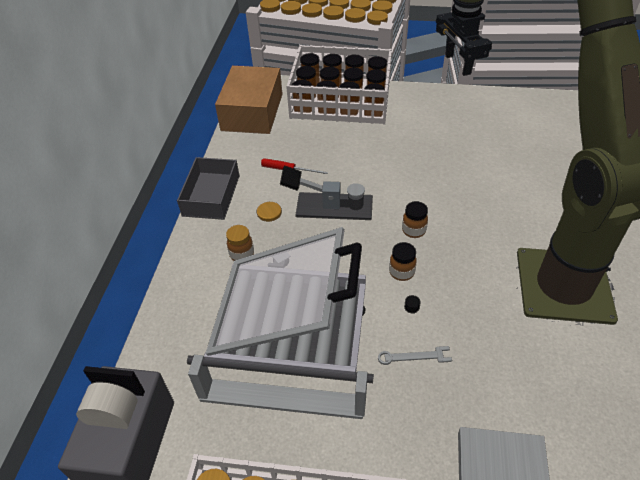

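View pics/top0.png

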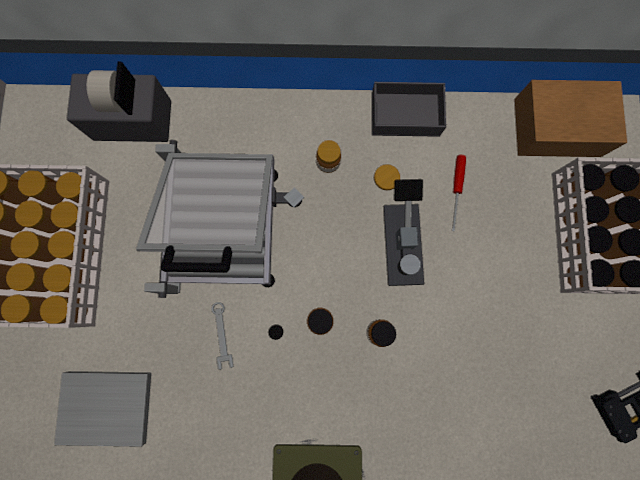

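```bash
cat > h.py <<'E'
from plant import r, viewer
import cv2, numpy as np
def ray(cam,u,v):
    p=viewer.camera_params(cam);K=np.array(p["intrinsics"]);T=np.array(p["world_to_cam"])
    d=np.linalg.inv(K)@[u,v,1]; d=np.array([d[0],-d[1],-d[2]])
    R=T[:3,:3]; return -R.T@T[:3,3], R.T@d
def atz(cam,u,v,z):
    o,d=ray(cam,u,v); return o+d*(z-o[2])/d[2]
def proj(cam,P):
    p=viewer.camera_params(cam);K=np.array(p["intrinsics"]);T=np.array(p["world_to_cam"])
    c=T[:3,:3]@np.asarray(P,float)+T[:3,3]; u=K@[c[0],-c[1],-c[2]]; return u[:2]/u[2]
def tri(obs):
    A=np.zeros((3,3));b=np.zeros(3)
    for c,u,v in obs:
        o,d=ray(c,u,v);d/=np.linalg.norm(d);M=np.eye(3)-np.outer(d,d);A+=M;b+=M@o
    X=np.linalg.solve(A,b)
    return X,[np.round(proj(c,X)-[u,v],1).tolist() for c,u,v in obs]
def save(im,n): cv2.imwrite(f"pics/{n}.png",im[:,:,::-1])
E
python3 - <<'E'
from h import *
for c in ["top","scene"]:
    im=viewer.snapshot(c)
    for n in ["cover_grip","lift_pad","jack","saddle","grip","frame","jar_a","jar_lid","driver","spare_foot","cover_hinge","spanner"]:
        for o in viewer.outline_of(c,n)[:4]:
            m=o["pixels"]; ys,xs=np.nonzero(m)
            if o["p"]>.3: print(c,n,round(o["p"],2),np.round(o["bbox"]),np.round([xs.mean(),ys.mean()],1),len(xs))
print(r.get_state()["clock"])
E
```

```text
top cover_grip 0.58 [159. 245.  72.  29.] [194.5 262.7] 1010
top lift_pad 0.57 [285. 189.  17.  18.] [293.1 197.6] 214
top jack 0.88 [385. 176.  36. 111.] [403.6 234.8] 3644
top saddle 0.82 [399. 253.  25.  20.] [409.4 264. ] 308
top saddle 0.34 [160. 247.  70.  25.] [194.7 262.9] 948
top grip 0.85 [394. 179.  32.  24.] [407.6 189.6] 598
top frame 0.88 [135. 140. 169. 157.] [212.  218.6] 16569
top frame 0.63 [305. 305.  24.  29.] [318.7 320.3] 596
top frame 0.35 [134. 153. 138. 118.] [207.6 208.5] 12446
top jar_a 0.86 [368. 318.  27.  32.] [380.6 332.7] 653
top jar_a 0.84 [308. 307.  25.  31.] [319.7 320.6] 597
top jar_a 0.63 [315. 141.  27.  32.] [327.7 156. ] 628
top jar_a 0.54 [210. 307.  21.  65.] [221.4 339.3] 469
top jar_lid 0.83 [370. 162.  32.  26.] [385.4 176.3] 493
top driver 0.86 [453. 156.  14.  75.] [458.1 179.4] 461
top spare_foot 0.59 [270. 321.  14.  19.] [275.4 331.4] 206
top spare_foot 0.59 [386. 179.  36. 111.] [403.8 234.8] 3549
top spare_foot 0.35 [402. 255.  18.  17.] [409.7 263.7] 302
top cover_hinge 0.83 [135. 154. 134. 120.] [207.4 208.3] 12367
top spanner 0.
[... 453 characters left out ...]
rame 0.7 [328. 245.  34.  57.] [349.1 272.7] 772
scene frame 0.66 [189. 226. 184. 194.] [289.4 328.1] 23017
scene jar_a 0.91 [391. 241.  25.  40.] [402.5 261.4] 883
scene jar_a 0.87 [404. 202.  24.  37.] [415.2 219.1] 745
scene jar_a 0.65 [225. 227.  33.  36.] [238.6 242.2] 777
scene jar_a 0.62 [325. 244.  39.  56.] [348.9 271.9] 886
scene jar_lid 0.7 [255. 206.  28.  13.] [269.2 211.5] 428
scene jar_lid 0.6 [282. 165.  95.  54.] [328.3 198.6] 2680
scene driver 0.82 [261. 157.  67.  17.] [284.7 165.4] 399
scene spare_foot 0.79 [406. 295.  16.  18.] [412.1 303.8] 275
scene cover_hinge 0.79 [209. 227. 151. 130.] [283.8 292. ] 11992
scene spanner 0.71 [380. 350.  72.  19.] [416.3 355.5] 616
1.4
```

```bash
python3 - <<'E'
import cv2
a=cv2.imread("pics/top0.png"); s=cv2.imread("pics/scene0.png")
cv2.imwrite("pics/tc1.png",cv2.resize(a[130:310,130:310],None,fx=3.3,fy=3.3,interpolation=2))
cv2.imwrite("pics/tc2.png",cv2.resize(a[130:310,270:480],None,fx=3.3,fy=3.3,interpolation=2))
cv2.imwrite("pics/sc1.png",cv2.resize(s[150:420,180:440],None,fx=2.2,fy=2.2,interpolation=2))
E
```

```text
(no output)
```

View pics/tc1.png

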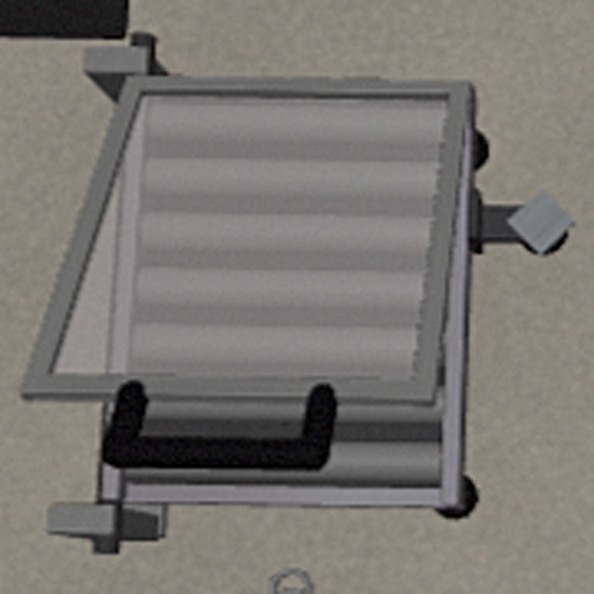

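View pics/tc2.png

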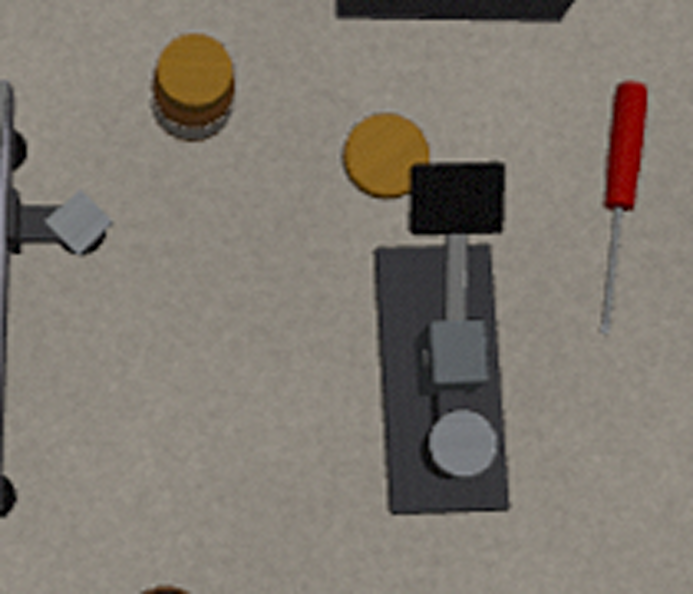

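View pics/sc1.png

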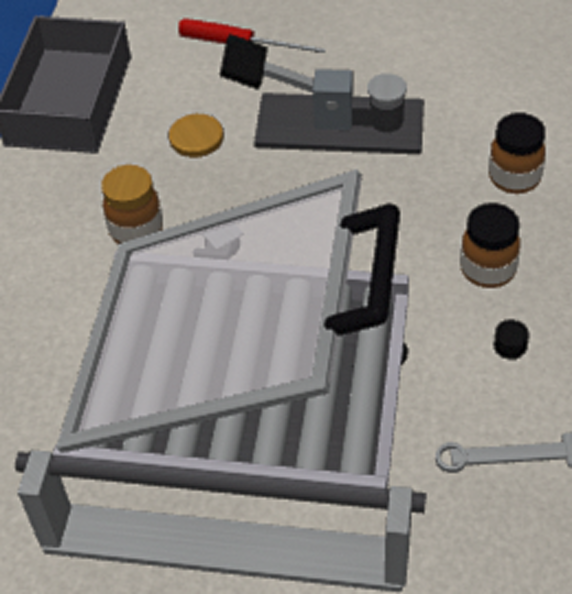

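```bash
python3 - <<'E'
from h import *
def c1(u,v): return 130+u/3.3,130+v/3.3
def c2(u,v): return 270+u/3.3,130+v/3.3
def s1(u,v): return 180+u/2.2,150+v/2.2
print("bar c",tri([("top",*c1(218,453)),("scene",*s1(383,268))]))
print("bar right end",tri([("top",*c1(322,450)),("scene",*s1(388,215))]))
print("bar left end",tri([("top",*c1(115,452)),("scene",*s1(374,318))]))
print("mark",atz("top",*c1(542,222),.103))
print("rail +x", atz("top",*c1(474,200),.12),"rail corner-x",atz("top",*c1(465,502),.12))
print("-x end rail", atz("top",*c1(110,502),.12))
print("hingeline",[atz("top",*c1(*p),.121) for p in [(130,85),(470,88)]])
S=atz("top",*c2(463,443),.070);B=atz("top",*c2(458,352),.078)
print("saddle",S,"block",B,"d",np.linalg.norm((S-B)[:2]),"yaw",np.degrees(np.arctan2(*(S-B)[[1,0]])))
C=[atz("top",*c2(*p),.012) for p in [(375,249),(490,244),(508,512),(389,514)]]
print("base",np.round(C,4).tolist())
print("jarA",[atz("top",*c2(195,70),.078)], "lid",atz("top",*c2(387,155),.013))
print("foot",atz("top",275.4,331.4,.02),"grip",atz("top",*c2(457,197),.108))
E
```

```text
bar c (array([0.48583756, 0.23416174, 0.27310099]), [[-0.0, 0.5], [-0.5, -0.1]])
bar right end (array([0.48780257, 0.17500483, 0.27403051]), [[-0.0, 0.8], [-0.7, -0.1]])
bar left end (array([0.48634191, 0.29100583, 0.2779556 ]), [[0.0, -0.3], [0.3, 0.0]])
mark [0.6710404  0.06228971 0.103     ]
rail +x [0.68139841 0.10895578 0.12      ] rail corner-x [0.4721155  0.10830094 0.12      ]
-x end rail [0.46829434 0.34591454 0.12      ]
hingeline [array([0.76045026, 0.35292845, 0.121     ]), array([0.76237348, 0.11426172, 0.121     ])]
saddle [ 0.52275927 -0.21179856  0.07      ] block [ 0.5869161  -0.20776917  0.078     ] d 0.06428323736196571 yaw -176.40623724991997
base [[0.6781, -0.1596, 0.012], [0.6835, -0.2479, 0.012], [0.4785, -0.2568, 0.012], [0.4756, -0.1681, 0.012]]
jarA [array([ 0.79442597, -0.01813843,  0.078     ])] lid [ 0.75282802 -0.16941807  0.013     ]
foot [0.36173096 0.10373934 0.02      ] grip [ 0.69230738 -0.20275769  0.108     ]
```

```bash
cat >> h.py <<'E'
from scipy.spatial.transform import Rotation as Ro
def go(x,y,z,yaw=None):
    s=r.get_state(); R=Ro.from_quat(s["eef_rot"]).as_matrix()
    d=R.T@(np.array([x,y,z])-s["tool_pos"])*100
    cur=np.degrees(np.arctan2(R[1,0],R[0,0]))
    t=0 if yaw is None else -((yaw-cur+180)%360-180)
    print("shift cm",np.round(d,2).tolist(),"turn",round(t,1),"curyaw",round(cur,1),"rows>=",round(max(np.linalg.norm(d)/5,abs(t)/8.59),1))
E
python3 - <<'E'
from h import *
go(.50,-.2,.36,90); go(.486,.234,.36,90)
E
```

```text
shift cm [36.05, -22.5, -12.84] turn -63.8 curyaw 26.2 rows>= 8.9
shift cm [53.94, -62.07, -12.84] turn -63.8 curyaw 26.2 rows>= 16.6
```

```bash
python3 -m inch '[[1,[36,-22.5,-12.8],-64],[1,[36,-22.5,-12.8],-64],[1,[36,-22.5,-12.8],-64],[1,[36,-22.5,-12.8],-64],[1,[36,-22.5,-12.8],-64],[1,[36,-22.5,-12.8],-64],[1,[36,-22.5,-12.8],-64],[1,[36,-22.5,-12.8],-64],[1,[53.9,-62,-12.8],-64],[1,[53.9,-62,-12.8],-64],[1,[53.9,-62,-12.8],-64],[1,[53.9,-62,-12.8],-64],[1,[53.9,-62,-12.8],-64],[1,[53.9,-62,-12.8],-64],[1,[53.9,-62,-12.8],-64],[1,[53.9,-62,-12.8],-64],[1,[53.9,-62,-12.8],-64],[1,[53.9,-62,-12.8],-64],[1,[53.9,-62,-12.8],-64]]' 20; python3 - <<'E'
from h import *
go(.486,.234,.30,90)
save(viewer.snapshot("scene"),"s1");save(viewer.snapshot("top"),"t1")
E
```

```text
clock: 3.3
tool_pos: [0.4849, 0.2374, 0.3598]
eef_rot: [0.704, 0.71, 0.001, -0.001]
contact_force: [0.6, -0.5, -1.0]
opening: 0.008
shift cm [-0.36, 0.11, 5.98] turn 0.5 curyaw 90.5 rows>= 1.2
```

View pics/s1.png

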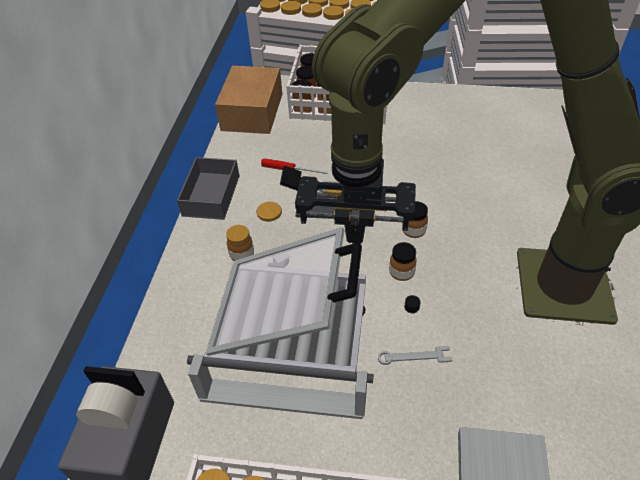

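View pics/t1.png

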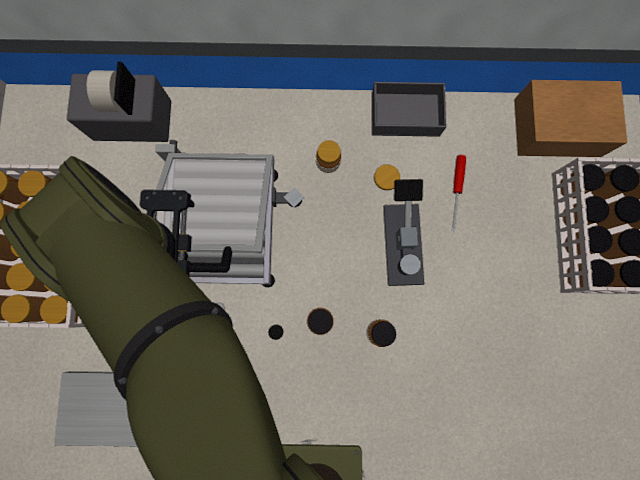

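```bash
python3 -m inch '[[1,[-0.3,0,3],0],[1,[-0.3,0,5],0],[1,[-0.3,0,6],0],[1,[-0.3,-0.2,7],0],[1,[-0.3,-0.7,8],0],[1,[-0.3,-1.2,9],0],[1,[-0.3,-1.6,10],0],[1,[-0.3,-2,11],0],[1,[-0.3,-2.3,12],0],[1,[-0.3,-2.6,13],0],[1,[-0.3,-2.9,14],0],[1,[-0.3,-3.1,15],0],[1,[-0.3,-3.3,16],0]]'; python3 - <<'E'
from h import *
save(viewer.snapshot("scene"),"s2")
E
```

```text
clock: 4.7
tool_pos: [0.4529, 0.2303, 0.1987]
eef_rot: [0.706, 0.708, 0.0, -0.0]
contact_force: [-0.3, -0.3, 2.3]
opening: 0.004
```

View pics/s2.png

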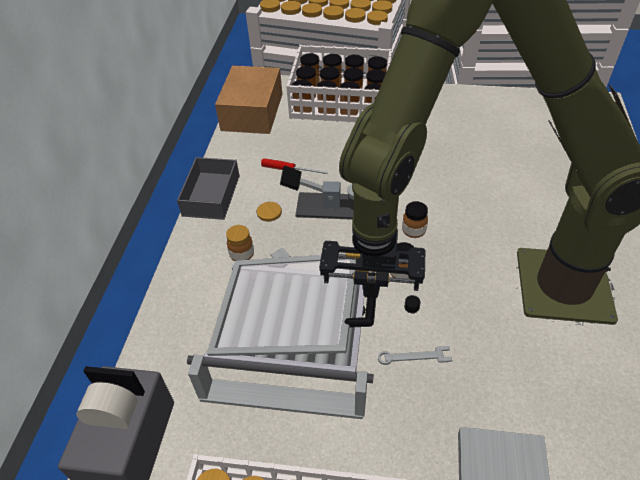

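The guard follows, with the fingers on the bar near (372,300). I'll continue to the stop: z from 0.199 to about 0.147.

```bash
python3 -m inch '[[1,[0.2,-0.1,1],0],[1,[0.2,-0.2,2],0],[1,[0.2,-0.3,3],0],[1,[0.2,-0.4,4],0],[1,[0.2,-0.4,4.5],0],[1,[0.2,-0.4,5],0],[1,[0.2,-0.4,5.2],0],[1,[0.2,-0.4,5.2],0]]'
```

```text
clock: 5.55
tool_pos: [0.4492, 0.232, 0.1474]
eef_rot: [0.706, 0.708, 0.0, 0.0]
contact_force: [0.1, 0.8, 0.2]
opening: 0.002
```

```bash
python3 -m inch '[[1,[0,0,0.3],0],[1,[0,0,0.6],0],[1,[0,0,0.6],0]]'; python3 -m inch '[[1,[0,0,0],0],[1,[0,0,0],0]]';  python3 - <<'E'
from h import *
save(viewer.snapshot("scene"),"s3")
E
```

```text
clock: 5.85
tool_pos: [0.449, 0.2321, 0.1414]
eef_rot: [0.706, 0.708, 0.0, 0.0]
contact_force: [-0.9, -0.4, -0.3]
opening: 0.005
clock: 6.05
tool_pos: [0.4491, 0.2321, 0.1417]
eef_rot: [0.706, 0.708, 0.0, 0.0]
contact_force: [0.1, -0.0, -0.3]
opening: 0.006
```

View pics/s3.png

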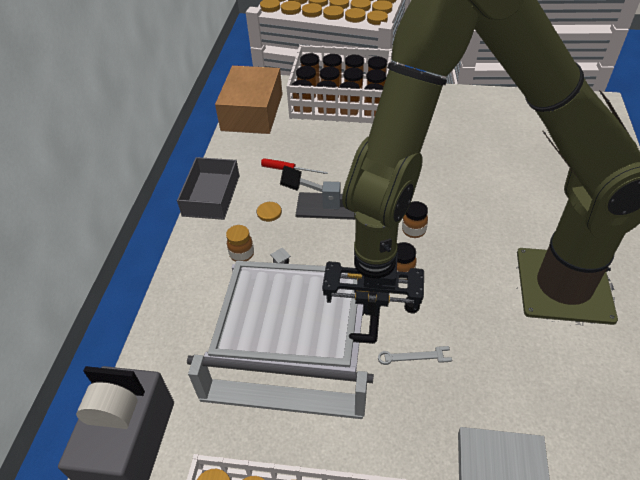

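```bash
python3 - <<'E'
from h import *
a=cv2.imread("pics/s3.png")
cv2.imwrite("pics/s3z.png",cv2.resize(a[230:390,200:440],None,fx=3.3,fy=3.3,interpolation=2))
b=viewer.snapshot("top")[:,:,::-1]
cv2.imwrite("pics/t3z.png",cv2.resize(b[130:310,130:330],None,fx=3.3,fy=3.3,interpolation=2))
for hx in (.765,):
  for z in (.127,):
    print(proj("scene",[hx-.318,.232,z]),proj("scene",[.449,.232,.128]))
E
```

```text
[371.90412181 317.57839313] [370.94380311 317.21040541]
```

View pics/s3z.png

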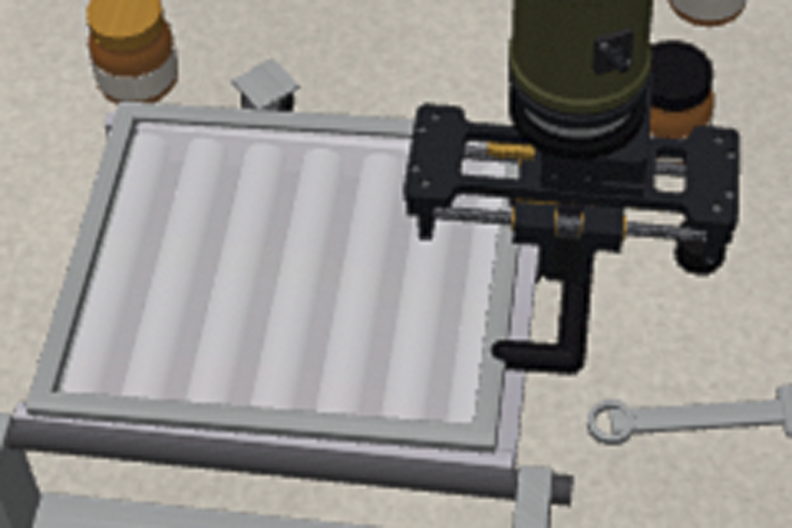

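View pics/t3z.png

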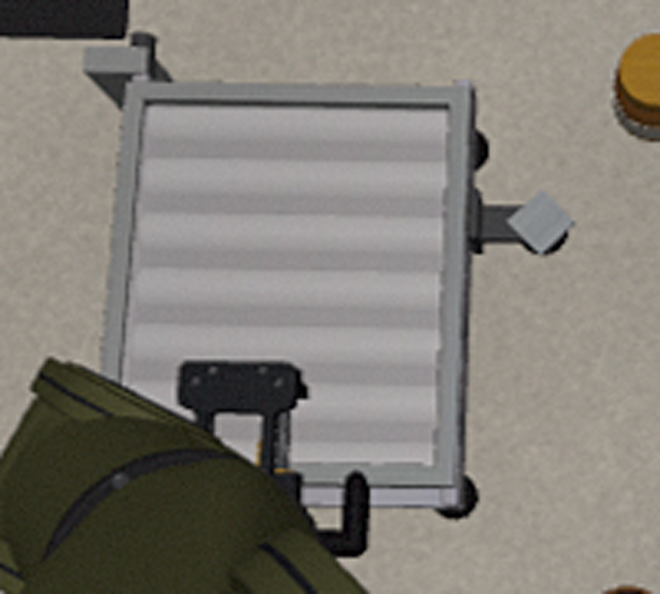

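```bash
python3 -m inch '[[1,[0,0,-3],0],[1,[0,0,-8],0],[1,[0,0,-13],0],[1,[-5,0,-18],0],[1,[-10,0,-18],0],[1,[-15,0,-18],0],[1,[-20,0,-18],0],[1,[-25,0,-18],0],[1,[-30,0,-18],0],[1,[-30,0,-18],0]]'; python3 - <<'E'
from h import *
a=viewer.snapshot("scene")[:,:,::-1]
cv2.imwrite("pics/s4z.png",cv2.resize(a[230:390,200:440],None,fx=3.3,fy=3.3,interpolation=2))
b=viewer.snapshot("top")[:,:,::-1]
cv2.imwrite("pics/t4z.png",cv2.resize(b[130:310,130:330],None,fx=3.3,fy=3.3,interpolation=2))
E
```

```text
clock: 7.15
tool_pos: [0.4488, -0.074, 0.3212]
eef_rot: [0.709, 0.705, -0.002, 0.001]
contact_force: [-0.6, 0.4, 0.4]
opening: 0.007
```

View pics/s4z.png

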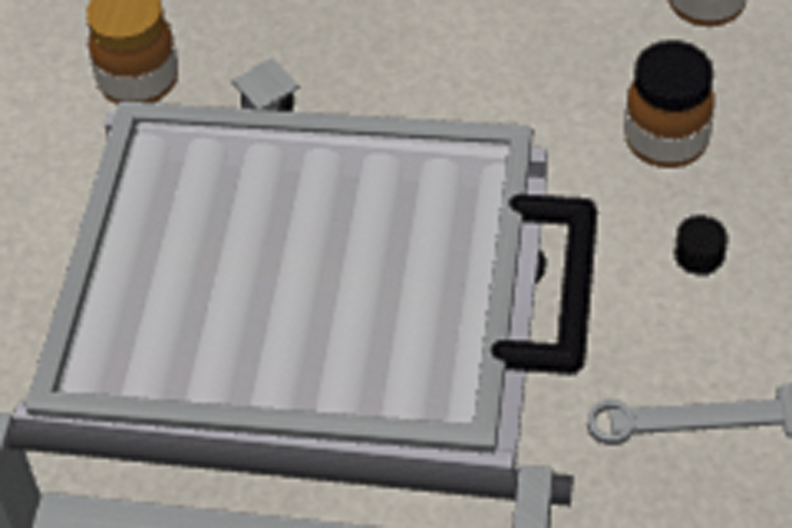

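View pics/t4z.png

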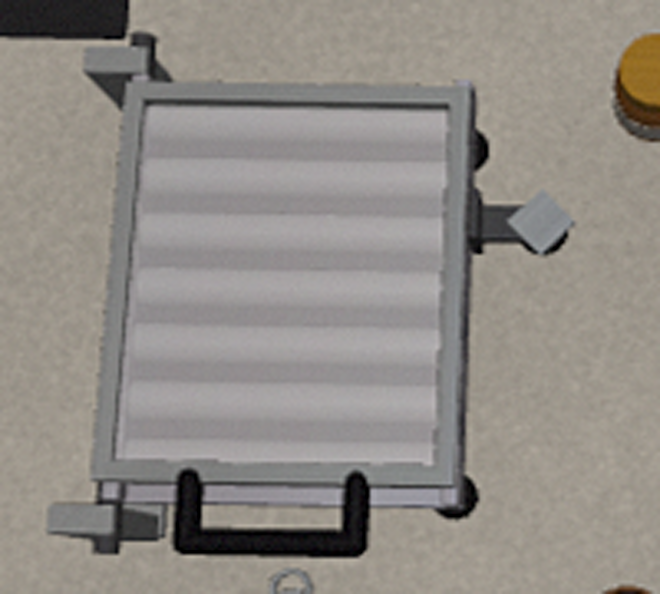

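```bash
python3 - <<'E'
from h import *
def c1(u,v): return 130+u/3.3,130+v/3.3
def s1(u,v): return 200+u/3.3,230+v/3.3
for n,t,s in [("c",(271,542),(578,285)),("R corner",(356,541),(584,209)),("L corner",(186,543),(571,360))]:
    print(n,tri([("top",*c1(*t)),("scene",*s1(*s))]))
for z in (.127,.133,.140):
    print(z,proj("scene",[.447,.233,z]),proj("top",[.447,.233,z]))
print(s1(578,285),c1(271,542))
E
```

```text
c (array([0.44166774, 0.23341766, 0.13450396]), [[-0.0, 0.5], [-0.6, -0.1]])
R corner (array([0.4425721 , 0.17709724, 0.13771531]), [[-0.1, 0.8], [-0.8, -0.1]])
L corner (array([0.44097562, 0.28874859, 0.13583554]), [[-0.0, 0.1], [-0.1, -0.0]])
0.127 [371.866784   317.98172786] [213.19158852 292.47097647]
0.133 [371.96855894 316.30290478] [212.56521088 292.33225838]
0.14 [372.08830437 314.32765054] [211.82462672 292.16824804]
(375.1515151515151, 316.3636363636364) (212.12121212121212, 294.24242424242425)
```

```bash
python3 - <<'E'
from h import *
def c1(u,v): return 130+u/3.3,130+v/3.3
def s1(u,v): return 200+u/3.3,230+v/3.3
print("mark .103",tri([("top",*c1(541,222)),("scene",*s1(266,84))]))
# lid tops: jar near (0.794,-.018) z .078
for c in("top","scene"):
    im=viewer.snapshot(c)
    cv2.imwrite(f"pics/{c}5.png",im[:,:,::-1])
t=cv2.imread("pics/top5.png");s=cv2.imread("pics/scene5.png")
cv2.imwrite("pics/tz5.png",cv2.resize(t[250:310,150:290],None,fx=5.5,fy=5.5,interpolation=2))
cv2.imwrite("pics/sz5.png",cv2.resize(s[270:370,300:420],None,fx=5.5,fy=5.5,interpolation=2))
E
```

```text
mark .103 (array([0.67110559, 0.06319563, 0.0994816 ]), [[-0.0, 0.4], [-0.4, -0.1]])
```

View pics/tz5.png

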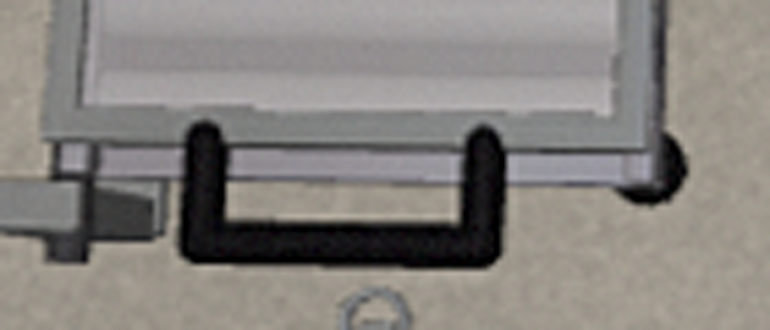

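View pics/sz5.png

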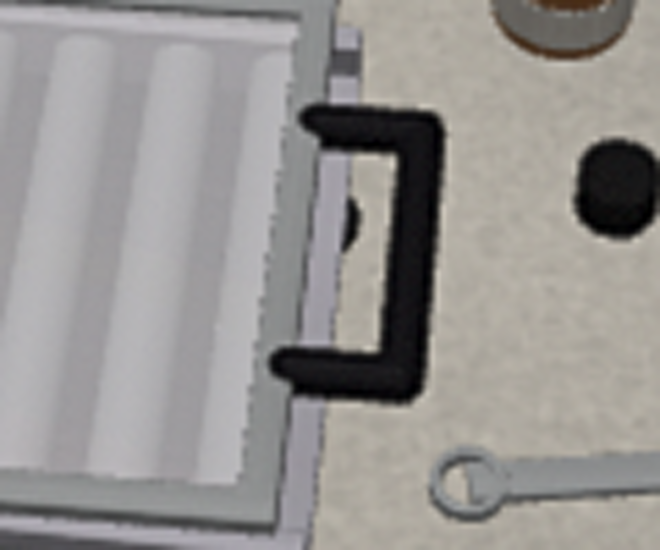

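```bash
python3 - <<'E'
from h import *
print(tri([("top",212.2,294.4),("scene",374.5,316.4)]))
go(.442,.233,.32,90);go(.442,.233,.18,90)
E
```

```text
(array([0.44216846, 0.23333022, 0.13397205]), [[-0.0, 0.1], [-0.2, -0.0]])
shift cm [30.0, -0.68, 0.19] turn 0.2 curyaw 90.2 rows>= 6.0
shift cm [29.99, -0.69, 14.19] turn 0.2 curyaw 90.2 rows>= 6.6
```

```bash
python3 -m inch '[[1,[10,-0.7,0],0],[1,[20,-0.7,0],0],[1,[30,-0.7,0],0],[1,[30,-0.7,0],0],[1,[30,-0.7,0],0],[1,[30,-0.7,0],0],[1,[30,-0.7,5],0],[1,[30,-0.7,10],0],[1,[30,-0.7,14],0],[1,[30,-0.7,14],0]]'
python3 -m inch '[[1,[0,0,1],0],[1,[0,0,2],0],[1,[0,0,2.4],0],[1,[0,0,2.8],0]]'
python3 -m inch '[[1,[0,0,0.3],0],[1,[0,0,0.5],0]]'
python3 -m inch '[[1,[0,0,0.3],0],[1,[0,0,0.5],0]]'
```

```text
clock: 8.35
tool_pos: [0.4378, 0.2322, 0.1779]
eef_rot: [0.704, 0.71, -0.005, -0.001]
contact_force: [-0.2, -0.6, 0.1]
opening: 0.008
clock: 8.75
tool_pos: [0.4426, 0.2325, 0.1543]
eef_rot: [0.706, 0.708, 0.001, 0.0]
contact_force: [-0.1, -0.7, 0.1]
opening: 0.007
clock: 8.95
tool_pos: [0.4422, 0.2321, 0.1488]
eef_rot: [0.706, 0.708, 0.0, 0.0]
contact_force: [-0.1, -0.3, 0.7]
opening: 0.003
clock: 9.15
tool_pos: [0.442, 0.2321, 0.1435]
eef_rot: [0.706, 0.708, 0.0, 0.0]
contact_force: [-0.5, 0.8, -0.1]
opening: 0.004
```

```bash
python3 -m inch '[[1,[0,0,0.2],0],[1,[0,0,0.4],0],[1,[0,0,0.4],0]]'
python3 - <<'E'
from h import *
a=viewer.snapshot("scene")[:,:,::-1]
cv2.imwrite("pics/s6z.png",cv2.resize(a[250:370,300:440],None,fx=5,fy=5,interpolation=2))
print(r.get_state()["contact_force"],r.get_state()["joint_torque"])
E
```

```text
clock: 9.45
tool_pos: [0.4419, 0.2321, 0.1394]
eef_rot: [0.706, 0.708, -0.0, -0.0]
contact_force: [-0.5, 0.3, 0.6]
opening: 0.001
[ 0.05460367 -0.05590234  0.11828159] [-2.79928499e-02 -4.53786314e+01 -3.87403250e+00 -8.58268619e+00
 -1.10507282e-02 -7.46471272e-02 -7.29235267e-03]
```

View pics/s6z.png

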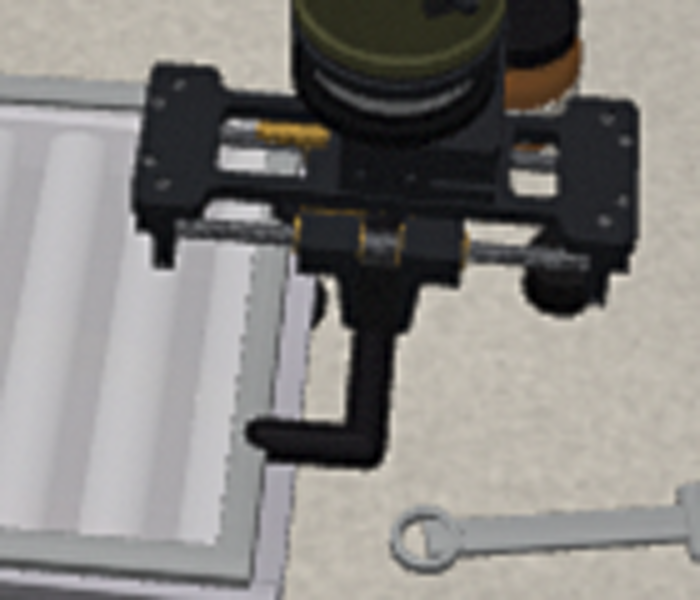

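```bash
python3 - <<'E'
from h import *
a=viewer.snapshot("scene")[:,:,::-1]
c=a[280:350,340:410].astype(float)
c=np.clip(c*4,0,255).astype(np.uint8)
cv2.imwrite("pics/s7z.png",cv2.resize(c,None,fx=8,fy=8,interpolation=2))
for P in [[.442,.232,.1254],[.442,.241,.1254],[.442,.241,.127],[.442,.241,.136],[.442,.288,.127],[.442,.178,.127]]: print(P,(proj("scene",P)-[340,280])*8)
print(r.get_state()["contact_force"])
E
```

```text
[0.442, 0.232, 0.1254] [274.53968112 305.97246082]
[0.442, 0.241, 0.1254] [271.9386589 335.1519082]
[0.442, 0.241, 0.127] [272.17370134 331.59939433]
[0.442, 0.241, 0.136] [273.50498801 311.47786067]
[0.442, 0.288, 0.127] [258.14269385 488.98072115]
[0.442, 0.178, 0.127] [289.85669756 133.25487697]
[-0.42837211 -1.27937043 -0.19480289]
```

View pics/s7z.png

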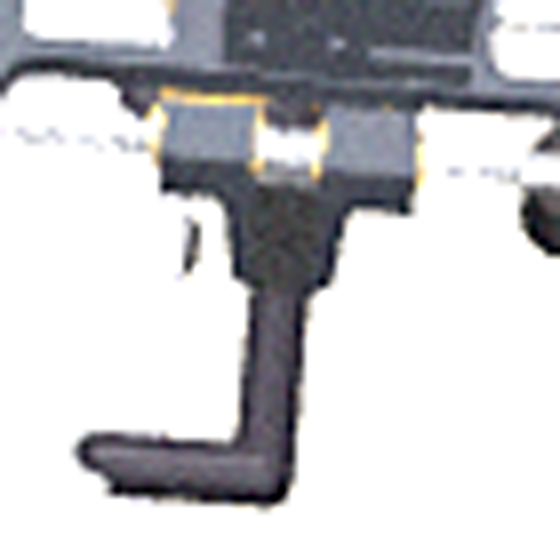

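```bash
python3 - <<'E'
from h import *
a=cv2.imread("pics/s1.png")
c=np.clip(a[190:260,320:390].astype(float)*4,0,255).astype(np.uint8)
cv2.imwrite("pics/s1q.png",cv2.resize(c,None,fx=8,fy=8,interpolation=2))
for P in [[.485,.2374,.346],[.485,.2374,.36],[.485,.2464,.346],[.485,.2284,.346]]: print(P,(proj("scene",P)-[320,190])*8)
E
```

```text
[0.485, 0.2374, 0.346] [274.90261289 456.04304965]
[0.485, 0.2374, 0.36] [275.63574405 413.25017067]
[0.485, 0.2464, 0.346] [270.92539462 486.72315603]
[0.485, 0.2284, 0.346] [278.83341654 425.72098385]
```

View pics/s1q.png

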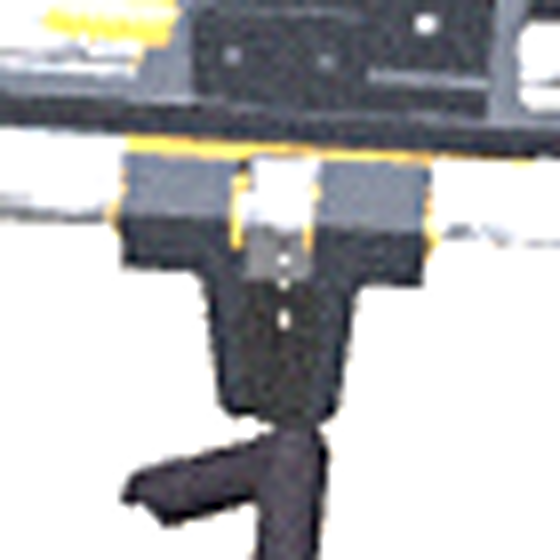

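```bash
python3 - <<'E'
from h import *
for dy in (0,.009,.03):
  for dz in (-.014,0,.02,.03,.04,.05):
    print(dy,dz,((proj("scene",[.485,.2374+dy,.36+dz])-[320,190])*8)[1].round(),((proj("scene",[.442,.232+dy,.1394+dz])-[340,280])*8)[1].round())
E
```

```text
0 -0.014 456.0 306.0
0 0 413.0 275.0
0 0.02 351.0 229.0
0 0.03 318.0 205.0
0 0.04 286.0 181.0
0 0.05 253.0 157.0
0.009 -0.014 487.0 335.0
0.009 0 444.0 304.0
0.009 0.02 381.0 258.0
0.009 0.03 349.0 235.0
0.009 0.04 317.0 211.0
0.009 0.05 284.0 187.0
0.03 -0.014 560.0 404.0
0.03 0 517.0 373.0
0.03 0.02 455.0 328.0
0.03 0.03 423.0 305.0
0.03 0.04 390.0 281.0
0.03 0.05 357.0 257.0
```

```bash
python3 -m inch '[[1,[0,0,0.3],0],[1,[0,0,0.5],0]]'
python3 -m inch '[[1,[0,0,0.3],0],[1,[0,0,0.5],0]]'
python3 - <<'E'
from h import *
a=viewer.snapshot("scene")[:,:,::-1]
c=a[280:350,340:410].astype(float)
c=np.clip(c*4,0,255).astype(np.uint8)
cv2.imwrite("pics/s8z.png",cv2.resize(c,None,fx=8,fy=8,interpolation=2))
E
```

```text
clock: 9.75
tool_pos: [0.4419, 0.2323, 0.1345]
eef_rot: [0.706, 0.708, 0.0, -0.0]
contact_force: [-1.0, -0.7, 1.3]
opening: 0.002
clock: 9.95
tool_pos: [0.4418, 0.2322, 0.1293]
eef_rot: [0.706, 0.708, -0.0, -0.0]
contact_force: [-0.3, 0.4, 0.5]
opening: 0.005
```

View pics/s8z.png

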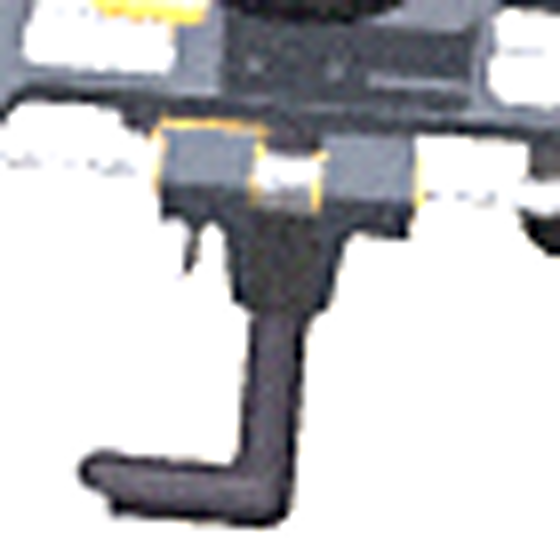

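```bash
python3 -m inch '[[1,[0,0,0.3],0],[1,[0,0,0.5],0]]'
python3 -m inch '[[1,[0,0,0.2],0],[1,[0,0,0.4],0]]'
python3 - <<'E'
from h import *
a=viewer.snapshot("scene")[:,:,::-1]
cv2.imwrite("pics/s9.png",cv2.resize(a[230:390,200:440],None,fx=3.3,fy=3.3,interpolation=2))
E
```

```text
clock: 10.2
tool_pos: [0.4419, 0.2323, 0.1282]
eef_rot: [0.706, 0.708, 0.001, 0.002]
contact_force: [-10.9, -7.5, 61.8]
opening: 0.004
clock: 10.4
tool_pos: [0.442, 0.2323, 0.1277]
eef_rot: [0.706, 0.708, 0.002, 0.003]
contact_force: [-19.0, -12.6, 99.5]
opening: 0.005
```

View pics/s9.png

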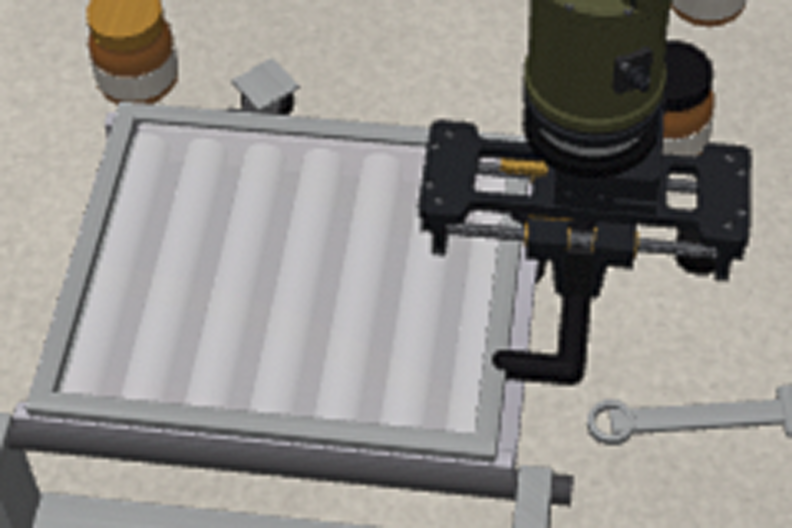

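```bash
python3 -m inch '[[1,[0,0,-0.5],0],[1,[0,0,-1.5],0],[0.6,[0,0,-5],0],[0.3,[0,0,-10],0],[0,[0,0,-15],0],[0,[0,0,-20],0],[0,[0,0,-20],0]]'
python3 - <<'E'
from h import *
a=viewer.snapshot("scene")[:,:,::-1]
cv2.imwrite("pics/s10.png",a)
b=viewer.snapshot("top")[:,:,::-1]
cv2.imwrite("pics/t10.png",b)
s=r.get_state();print(s["contact_force"],s["tool_pos"])
for d in(.014,0,-.05):
  p=s["tool_pos"]-[0,0,d];print(proj("scene",p),proj("top",p))
E
```

```text
clock: 11.15
tool_pos: [0.4448, 0.2349, 0.3265]
eef_rot: [0.706, 0.708, 0.006, 0.001]
contact_force: [-0.2, 1.0, -0.4]
opening: 0.432
[-0.27535428 -0.16042593 -0.10621465] [0.44250318 0.23200432 0.32115341]
[377.84113094 260.92331951] [190.69547902 289.93953023]
[378.17357331 255.8696571 ] [188.48242219 289.49304726]
[379.41929697 236.93264007] [179.89180564 287.7598952 ]
```

View pics/s10.png

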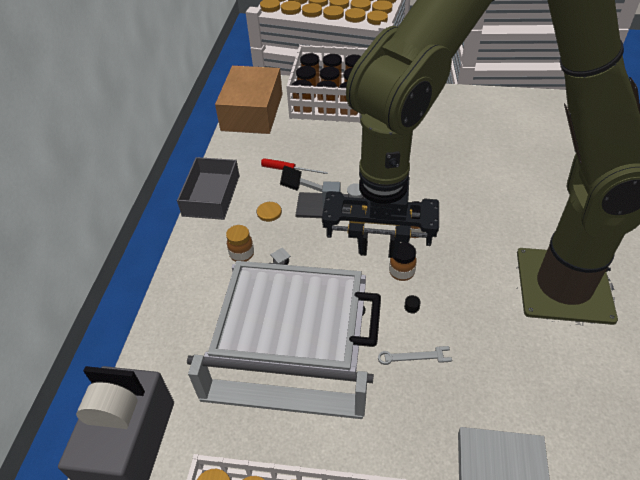

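View pics/t10.png

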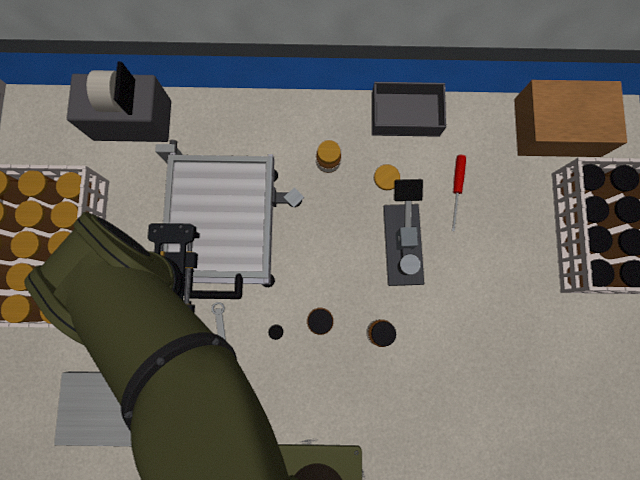

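```bash
python3 - <<'E'
import cv2,numpy as np
t=cv2.imread("pics/t10.png");s=cv2.imread("pics/s10.png")
f=lambda a:cv2.resize(np.clip(a.astype(float)*2.5,0,255).astype(np.uint8),None,fx=6,fy=6,interpolation=2)
cv2.imwrite("pics/tq.png",f(t[215:315,140:250])); cv2.imwrite("pics/sq.png",f(s[180:270,310:450]))
E
```

```text
(no output)
```

View pics/tq.png

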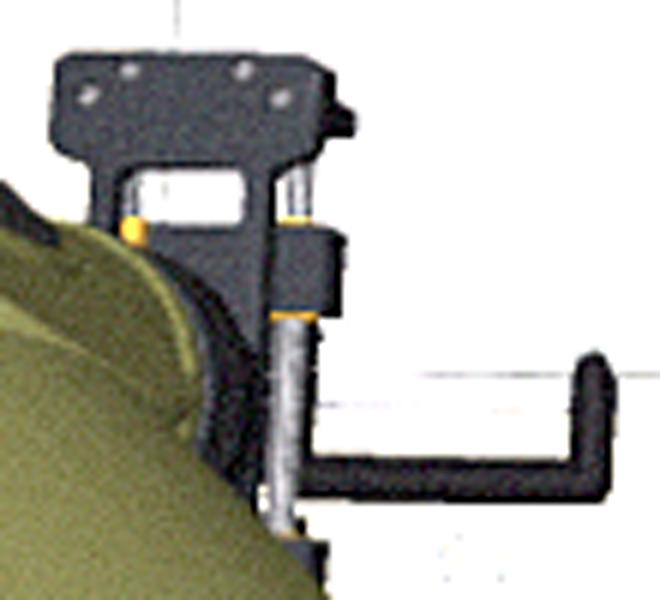

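View pics/sq.png

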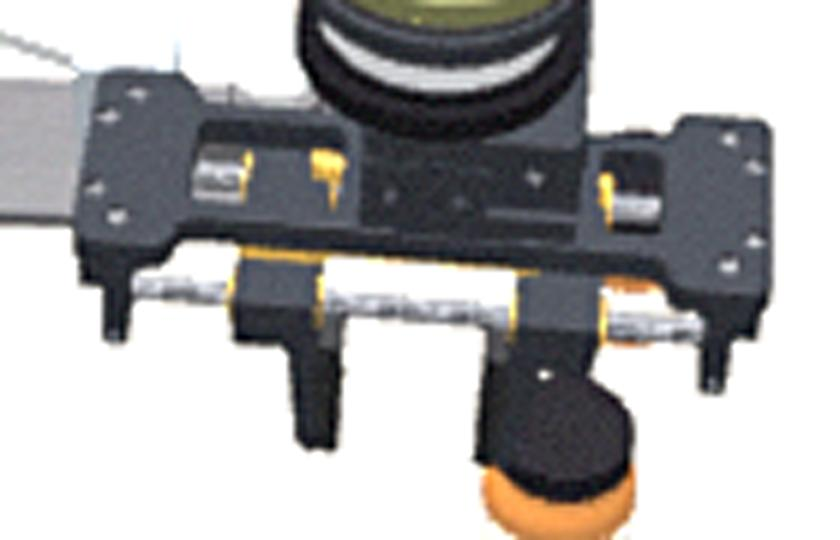

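```bash
python3 - <<'E'
from h import *
t=lambda u,v:("top",140+u/6,215+v/6); s=lambda u,v:("scene",310+u/6,180+v/6)
for n,a,b in [("c",(190,105),(135,155)),("s1",(88,96),(118,216)),("s2",(130,70),(95,188)),("s3",(245,70),(108,117)),("s4",(282,98),(136,94))]:
    print(n,tri([t(*a),s(*b)]))
# left fingertip scene bottom (318,448)
print(atz("scene",310+318/6,180+448/6,.307),atz("scene",310+318/6,180+448/6,.335))
E
```

```text
c (array([0.52279892, 0.23040966, 0.43601124]), [[0.0, -0.1], [0.1, 0.0]])
s1 (array([0.52433479, 0.25588523, 0.43765392]), [[0.0, -0.1], [0.1, 0.0]])
s2 (array([0.53159764, 0.24581026, 0.43747529]), [[0.0, -0.3], [0.2, 0.1]])
s3 (array([0.53199396, 0.21684919, 0.43662668]), [[0.0, -0.1], [0.1, 0.0]])
s4 (array([0.5251275 , 0.20695377, 0.43669173]), [[0.0, -0.3], [0.2, 0.1]])
[0.47042881 0.21984183 0.307     ] [0.4689729  0.24400559 0.335     ]
```

```bash
python3 - <<'E'
from h import *
print("foot+x right edge",atz("top",278.2,175.5,.005),"span",atz("top",277,169.4,.005),atz("top",277,182,.005))
print("foot-x right edge",atz("top",274.9,280,.005),"bottom",atz("top",268,287,.005))
s=r.get_state();print(np.round(s["q"],2))
for y in(2.6,-177.4): go(.5877,-.2085,.25,y)
# fingers-open check pads
E
```

```text
foot+x right edge [0.7545375  0.11014972 0.005     ] span [0.77084328 0.1137393  0.005     ] [0.73713855 0.11270461 0.005     ]
foot-x right edge [0.48574178 0.11018155 0.005     ] bottom [0.46822108 0.12665186 0.005     ]
[-0.16  0.46 -0.64  1.8   0.33  0.99 -0.93]
shift cm [-44.09, 14.41, 7.12] turn 87.5 curyaw 90.1 rows>= 10.2
shift cm [-44.09, 14.41, 7.12] turn -92.5 curyaw 90.1 rows>= 10.8
```

```bash
python3 -m inch '[[0,[-44.1,14.4,7],87.5],[0,[-44.1,14.4,7],87.5],[0,[-44.1,14.4,7],87.5],[0,[-44.1,14.4,7],87.5],[0,[-44.1,14.4,7],87.5],[0,[-44.1,14.4,7],87.5],[0,[-44.1,14.4,7],87.5],[0,[-44.1,14.4,7],87.5],[0,[-44.1,14.4,7],87.5],[0,[-44.1,14.4,7],87.5],[0,[-44.1,14.4,7],87.5],[0,[-44.1,14.4,7],87.5],[0,[-44.1,14.4,7],87.5],[0,[-44.1,14.4,7],87.5]]'
python3 - <<'E'
from h import *
s=r.get_state();print(np.round(s["q"],2))
go(.5877,-.2085,.25,2.6)
cv2.imwrite("pics/s11.png",viewer.snapshot("scene")[:,:,::-1]);cv2.imwrite("pics/t11.png",viewer.snapshot("top")[:,:,::-1])
E
```

```text
clock: 12.65
tool_pos: [0.5872, -0.2064, 0.2506]
eef_rot: [1.0, 0.025, -0.0, -0.001]
contact_force: [-0.3, -0.0, -0.5]
opening: 0.997
[ 0.35  0.66 -0.16  1.55  0.12  0.94 -1.37]
shift cm [0.04, 0.22, 0.06] turn 0.3 curyaw 2.9 rows>= 0.0
```

View pics/s11.png

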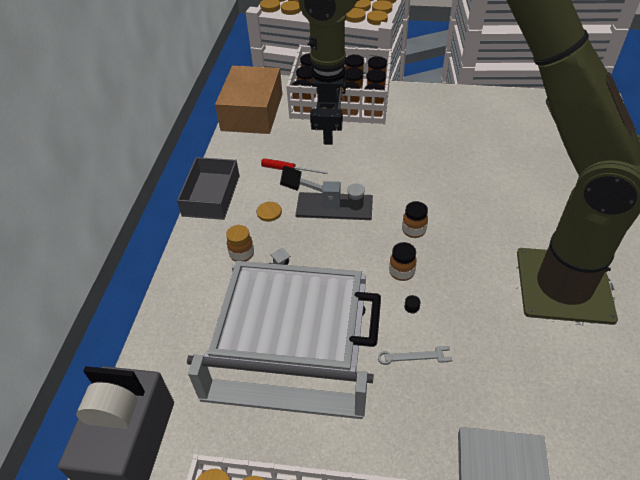

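View pics/t11.png

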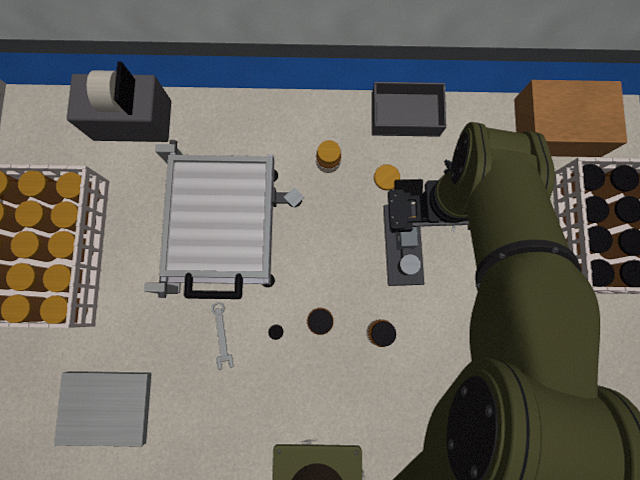

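```bash
python3 -m inch '[[0,[0,0,0],-8.5],[0,[0,0,0],-17],[0,[0,0,0],-25.5],[0,[0,0,0],-34],[0,[0,0,0],-42.5],[0,[0,0,0],-51],[0,[0,0,0],-59.5],[0,[0,0,0],-68],[0,[0,0,0],-76.5],[0,[0,0,0],-85],[0,[0,0,0],-90],[0,[0,0,0],-90]]'
python3 -m inch '[[0,[0,0,0],-8.5],[0,[0,0,0],-17],[0,[0,0,0],-25.5],[0,[0,0,0],-34],[0,[0,0,0],-42.5],[0,[0,0,0],-51],[0,[0,0,0],-59.5],[0,[0,0,0],-68],[0,[0,0,0],-76.5],[0,[0,0,0],-85],[0,[0,0,0],-90],[0,[0,0,0],-90]]'
python3 - <<'E'
from h import *
s=r.get_state();print(np.round(s["q"],2),s["tool_pos"])
go(.5875,-.2085,.25,-177.4)
a=viewer.snapshot("scene")[:,:,::-1]
cv2.imwrite("pics/s12.png",cv2.resize(a[80:240,230:430],None,fx=4,fy=4,interpolation=2))
for d in (.014,0,-.007): print((proj("scene",s["tool_pos"]-[0,0,d])-[230,80])*4)
E
```

```text
clock: 13.95
tool_pos: [0.5872, -0.2082, 0.2508]
eef_rot: [0.69, 0.724, 0.0, 0.0]
contact_force: [0.6, -0.6, 0.2]
opening: 0.999
clock: 15.15
tool_pos: [0.5872, -0.2083, 0.2505]
eef_rot: [-0.023, 1.0, 0.0, -0.0]
contact_force: [0.7, -0.2, 0.0]
opening: 0.999
[ 0.77  0.83 -1.    1.53  0.73  1.2   1.25] [ 0.58723141 -0.20834379  0.25053066]
shift cm [-0.03, -0.02, 0.05] turn -0.0 curyaw -177.4 rows>= 0.0
[398.44780431 228.22272472]
[397.95061047 209.41376706]
[397.69913438 199.90036858]
```

View pics/s12.png

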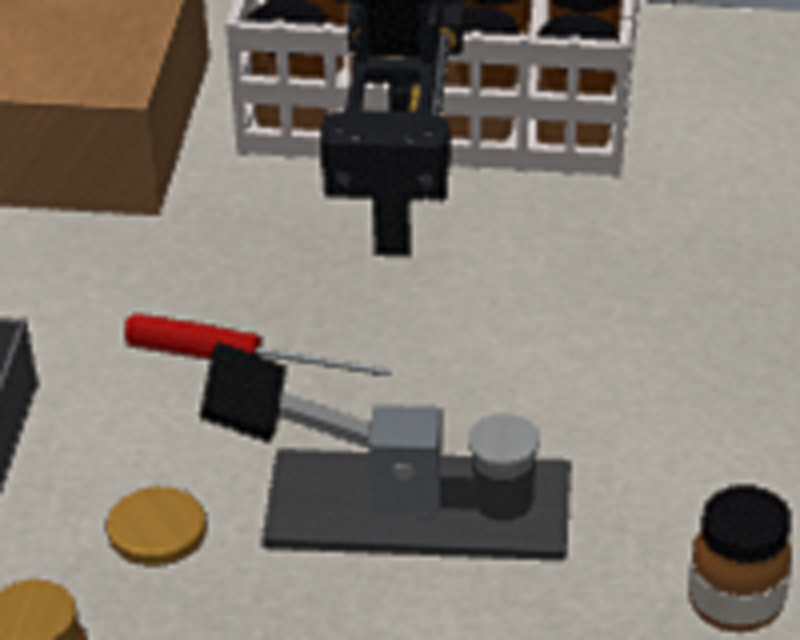

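```bash
python3 - <<'E'
from h import *
for y in(-.164,-.147):
  for z in (.2365,.2505,.2575): print(y,z,((proj("scene",[.587,y,z])-[230,80])*4).round())
  print(atz("scene",230+392/4,80+254/4,.2365),atz("scene",230+392/4,80+254/4,.2575))
E
```

```text
-0.164 0.2365 [390. 274.]
-0.164 0.2505 [389. 256.]
-0.164 0.2575 [389. 246.]
[ 0.58797952 -0.18328289  0.2365    ] [ 0.58409684 -0.15677242  0.2575    ]
-0.147 0.2365 [386. 293.]
-0.147 0.2505 [385. 274.]
-0.147 0.2575 [385. 264.]
[ 0.58797952 -0.18328289  0.2365    ] [ 0.58409684 -0.15677242  0.2575    ]
```

```bash
python3 -m inch '[[0,[0,0,5],0],[0,[0,0,10],0],[0,[0,0,13],0],[0,[0,0,15],0],[0,[0,0,17],0],[0,[0,0,17],0]]'
python3 - <<'E'
from h import *
a=viewer.snapshot("scene")[:,:,::-1]
cv2.imwrite("pics/s13.png",cv2.resize(a[80:240,230:430],None,fx=4,fy=4,interpolation=2))
E
```

```text
clock: 15.8
tool_pos: [0.5863, -0.2085, 0.0787]
eef_rot: [-0.023, 1.0, 0.0, -0.001]
contact_force: [0.2, 0.5, 0.2]
opening: 1.002
```

View pics/s13.png

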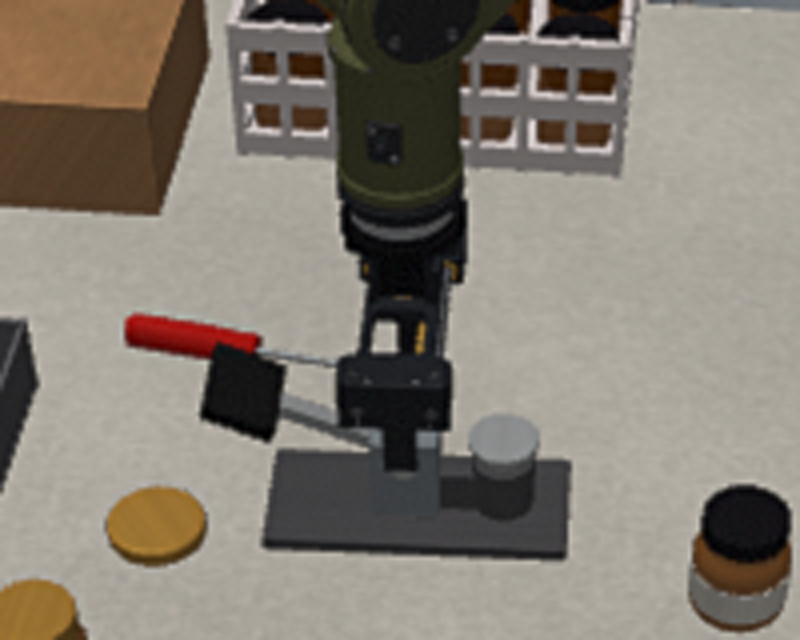

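```bash
python3 -m inch '[[0,[0,0,2],0],[0,[0,0,4],0],[0,[0,0,4.8],0],[0,[0,0,4.8],0]]'
python3 -m inch '[[0.3,[0,0,0],0],[0.5,[0,0,0],0],[0.7,[0,0,0],0],[0.8,[0,0,0],0],[0.8,[0,0,0],0],[0.8,[0,0,0],0]]' 45
python3 - <<'E'
from h import *
a=viewer.snapshot("scene")[:,:,::-1]
cv2.imwrite("pics/s14.png",cv2.resize(a[80:240,230:430],None,fx=4,fy=4,interpolation=2))
E
```

```text
clock: 16.25
tool_pos: [0.5861, -0.2084, 0.0309]
eef_rot: [-0.023, 1.0, 0.0, -0.001]
contact_force: [-0.3, 1.4, 1.0]
opening: 0.996
clock: 16.85
tool_pos: [0.5874, -0.2085, 0.0328]
eef_rot: [-0.023, 1.0, -0.0, 0.0]
contact_force: [0.1, 0.5, 0.1]
opening: 0.479
```

View pics/s14.png

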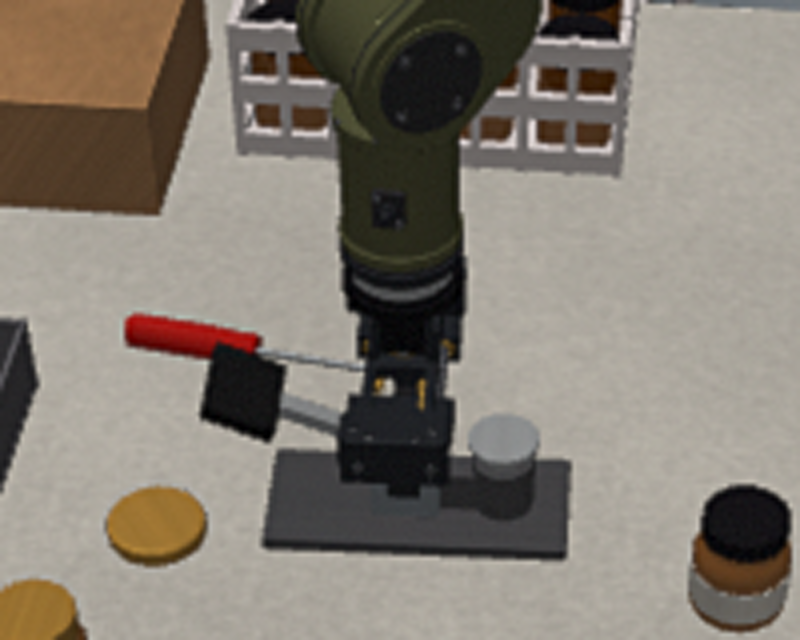

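```bash
python3 -m inch '[[0.9,[0,0,0],0],[0.9,[0,0,0],0],[0.9,[0,0,-1],0],[0.9,[0,0,-3],0],[0.9,[0,0,-5],0],[0.9,[0,0,-5],0],[0.9,[0,0,-5],0]]' 45
python3 - <<'E'
from h import *
a=viewer.snapshot("scene")[:,:,::-1]
cv2.imwrite("pics/s15.png",cv2.resize(a[80:240,230:430],None,fx=4,fy=4,interpolation=2))
E
```

```text
clock: 17.6
tool_pos: [0.5877, -0.2088, 0.0837]
eef_rot: [-0.023, 1.0, -0.0, 0.001]
contact_force: [0.0, -0.4, -7.9]
opening: 0.452
```

View pics/s15.png

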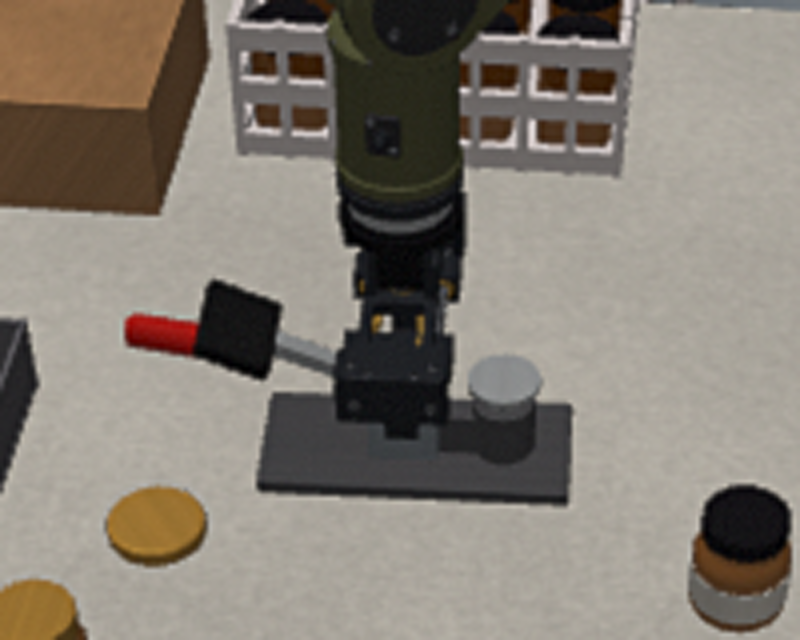

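```bash
python3 - <<'E'
from h import *
go(.645,-.065,.16,90)
E
python3 -m inch '[[0.9,[0,0,-2],0],[0.9,[0,0,-5],0],[0.9,[0,0,-7.6],0],[0.9,[0,0,-7.6],0]]'
python3 - <<'E'
from h import *
go(.645,-.065,.16,90)
E
```

```text
shift cm [-6.47, 14.1, -7.75] turn 92.7 curyaw -177.3 rows>= 10.8
clock: 18.05
tool_pos: [0.5902, -0.2077, 0.1631]
eef_rot: [-0.023, 1.0, -0.0, 0.004]
contact_force: [0.9, 0.3, -7.4]
opening: 0.449
shift cm [-6.14, 14.0, 0.35] turn 92.7 curyaw -177.3 rows>= 10.8
```

```bash
python3 -m inch '[[0.9,[-1,1.5,0],6],[0.9,[-2,3,0],14],[0.9,[-3,5,0],22],[0.9,[-4,7,0],30],[0.9,[-5,9,0],38],[0.9,[-6,11,0],46],[0.9,[-6.3,12.5,0],54],[0.9,[-6.3,14,0],62],[0.9,[-6.3,14,0],70],[0.9,[-6.3,14,0],78],[0.9,[-6.3,14,0],85],[0.9,[-6.3,14,0],90],[0.9,[-6.3,14,0],92.6],[0.9,[-6.3,14,0],92.6],[0.9,[-6.3,14,0],92.6]]'
python3 - <<'E'
from h import *
s=r.get_state();print(np.round(s["q"],2),s["tool_pos"])
go(.645,-.065,.16,90)
cv2.imwrite("pics/s16.png",viewer.snapshot("scene")[:,:,::-1]);cv2.imwrite("pics/t16.png",viewer.snapshot("top")[:,:,::-1])
E
```

```text
clock: 19.55
tool_pos: [0.6428, -0.0655, 0.1576]
eef_rot: [0.706, 0.708, -0.001, -0.001]
contact_force: [0.7, -0.2, -8.3]
opening: 0.447
[ 0.3   0.85 -0.52  1.55  0.51  0.88 -0.4 ] [ 0.64278264 -0.06546534  0.15764755]
shift cm [0.05, 0.22, -0.24] turn 0.2 curyaw 90.2 rows>= 0.1
```

View pics/s16.png

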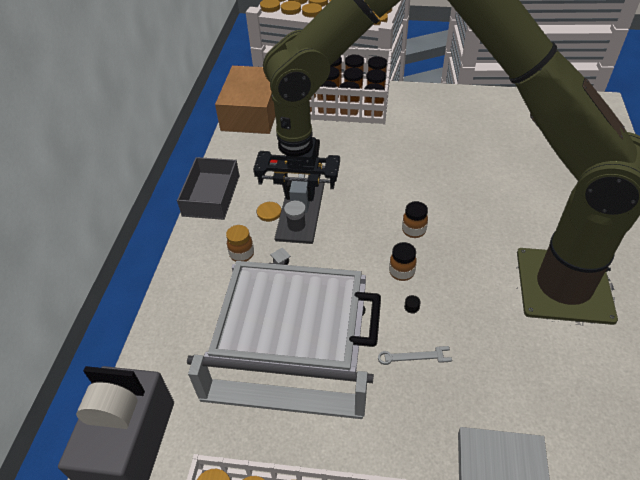

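View pics/t16.png

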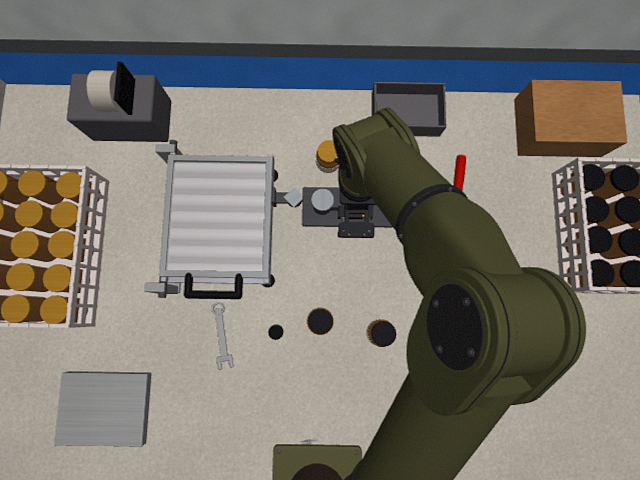

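```bash
python3 - <<'E'
from h import *
t=cv2.imread("pics/t16.png");s=cv2.imread("pics/s16.png")
cv2.imwrite("pics/tq.png",cv2.resize(t[175:245,270:390],None,fx=6,fy=6,interpolation=2))
cv2.imwrite("pics/sq.png",cv2.resize(s[180:270,220:350],None,fx=6,fy=6,interpolation=2))
E
```

```text
(no output)
```

View pics/tq.png

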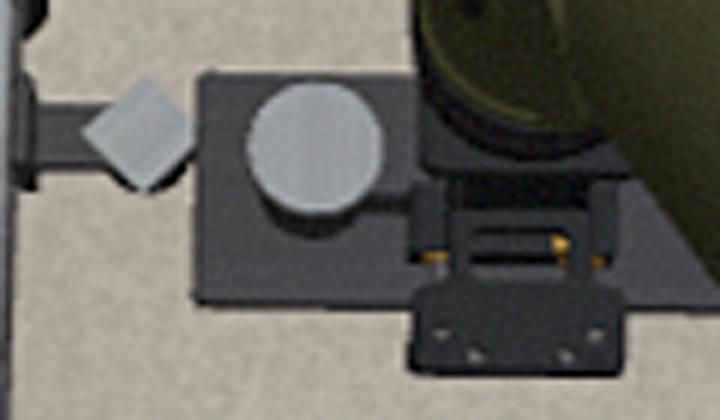

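View pics/sq.png

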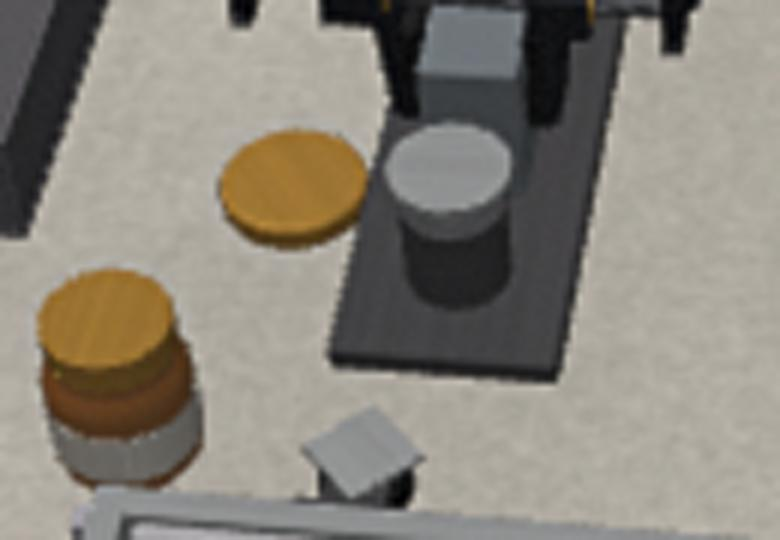

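```bash
python3 - <<'E'
from h import *
T=lambda u,v:(270+u/6,175+v/6); S=lambda u,v:(220+u/6,180+v/6)
print("saddle tri",tri([("top",*T(315,148)),("scene",*S(449,165))]), atz("top",*T(315,148),.195))
print("mark",tri([("top",*T(140,134)),("scene",*S(363,450))]),atz("top",*T(140,134),.103),atz("scene",*S(363,450),.103))
c=[atz("top",*T(*p),.137) for p in[(200,73),(197,303)]];print("front edge",c)
print(r.get_state()["tool_pos"])
go(.647,-.065,.040,90)
E
```

```text
saddle tri (array([ 0.64193756, -0.00227818,  0.19332826]), [[-0.0, 0.2], [-0.2, -0.1]]) [ 0.64203448 -0.00227326  0.195     ]
mark (array([0.67051143, 0.06443629, 0.10244504]), [[-0.0, 0.2], [-0.2, -0.1]]) [0.67085949 0.06439875 0.103     ] [0.66988249 0.06502182 0.103     ]
front edge [array([0.68570215, 0.04057444, 0.137     ]), array([0.59756104, 0.03984801, 0.137     ])]
[ 0.64319726 -0.0655916   0.1580208 ]
shift cm [0.06, 0.39, 11.8] turn 0.1 curyaw 90.1 rows>= 2.4
```

```bash
python3 -m inch '[[0.9,[-1.5,0,2],0],[0.9,[-1.5,0,5],0],[0.9,[-1.5,0,8],0],[0.9,[-1.5,0,10],0],[0.9,[-1.5,0,11],0],[0.9,[-1.5,0,11.5],0],[0.9,[-1.5,0,11.5],0],[0.9,[-1.5,0,11.5],0]]'
python3 - <<'E'
from h import *
go(.672,.0002,.037,90)
cv2.imwrite("pics/s17.png",viewer.snapshot("scene")[180:300,220:360,::-1].repeat(5,0).repeat(5,1))
E
```

```text
clock: 20.45
tool_pos: [0.6448, -0.0806, 0.0448]
eef_rot: [0.707, 0.708, 0.001, 0.001]
contact_force: [-0.4, -0.6, -9.1]
opening: 0.446
shift cm [8.08, 2.73, 0.79] turn 0.1 curyaw 90.1 rows>= 1.7
```

View pics/s17.png

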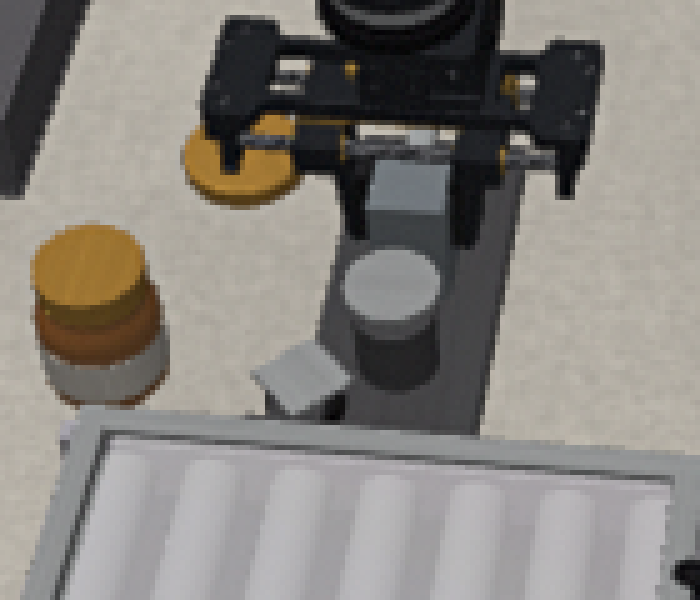

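```bash
python3 -m inch '[[0.9,[0,0,0.4],0],[0.9,[0,0,0.8],0],[0.9,[0,0,0.8],0]]'
python3 - <<'E'
from h import *
go(.672,.0002,.037,90)
E
python3 -m inch '[[0.9,[1,0.3,0],0],[0.9,[2.5,0.9,0],0],[0.9,[4,1.4,0],0],[0.9,[5,1.8,0],0],[0.9,[6,2.1,0],0],[0.9,[7,2.4,0],0],[0.9,[7.6,2.7,0],0],[0.9,[8.1,2.7,0],0],[0.9,[8.1,2.7,0],0],[0.9,[8.1,2.7,0],0]]'
python3 - <<'E'
from h import *
go(.672,.0002,.0325,90)
cv2.imwrite("pics/s18.png",viewer.snapshot("scene")[180:300,220:360,::-1].repeat(5,0).repeat(5,1))
cv2.imwrite("pics/t18.png",viewer.snapshot("top")[160:260,260:400,::-1].repeat(5,0).repeat(5,1))
E
```

```text
clock: 20.8
tool_pos: [0.6432, -0.0808, 0.0351]
eef_rot: [0.707, 0.708, -0.0, -0.0]
contact_force: [-0.3, 0.2, -8.2]
opening: 0.448
shift cm [8.09, 2.89, -0.2] turn 0.1 curyaw 90.1 rows>= 1.7
clock: 21.8
tool_pos: [0.6703, -0.0004, 0.0355]
eef_rot: [0.707, 0.707, -0.001, 0.0]
contact_force: [-0.3, 0.1, -8.6]
opening: 0.451
shift cm [0.06, 0.17, 0.3] turn 0.1 curyaw 90.1 rows>= 0.1
```

View pics/s18.png

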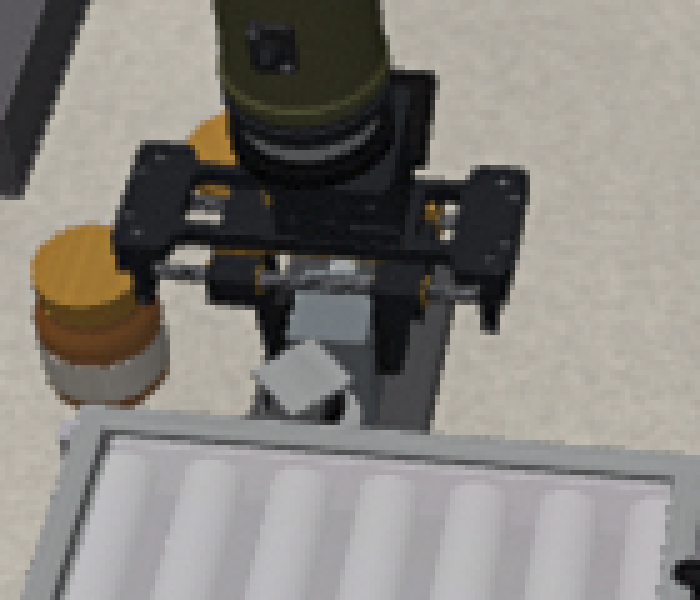

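View pics/t18.png

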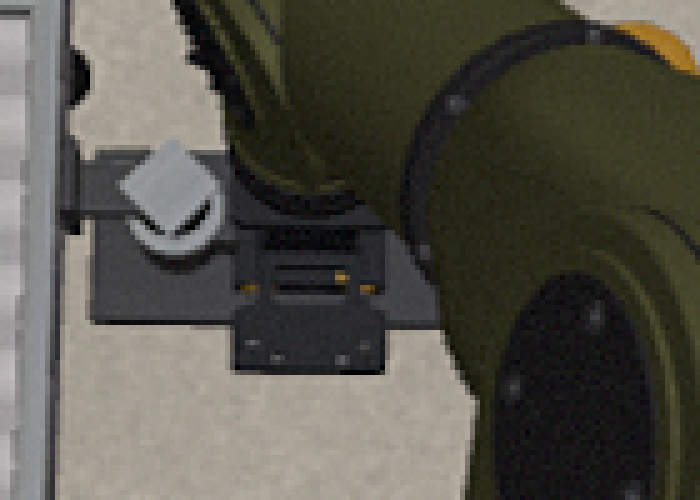

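```bash
python3 - <<'E'
from h import *
a=np.linspace(0,2*np.pi,24)
t=viewer.snapshot("top")[:,:,::-1].copy()
c=cv2.resize(t[160:260,260:400],None,fx=5,fy=5,interpolation=2)
for (cx,cy,z,rad,col) in [(.6707-.0015,.0635,.0735,.024,(0,0,255)),(.6707,.0635,.08,.019,(0,255,0))]:
    pts=np.array([(proj("top",[cx+rad*np.cos(i),cy+rad*np.sin(i),z])-[260,160])*5 for i in a]).astype(int)
    cv2.polylines(c,[pts],True,col,1)
cv2.imwrite("pics/t19.png",c)
E
```

```text
(no output)
```

View pics/t19.png

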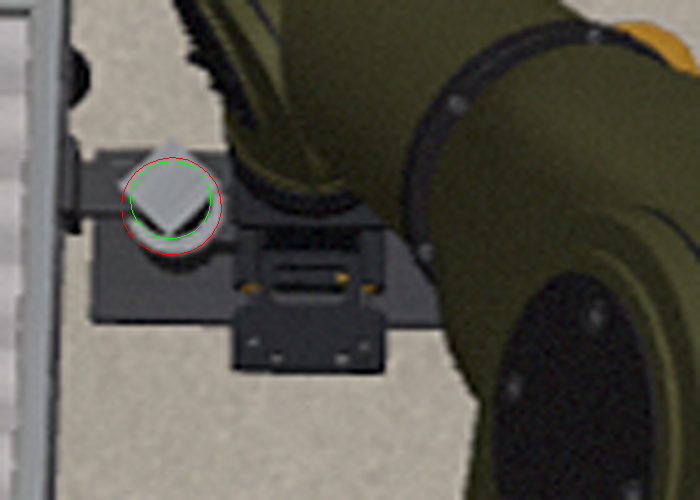

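```bash
python3 -m inch '[[0.9,[0.1,0.1,0.1],0],[0.9,[0.1,0.1,0.2],0],[0.9,[0.1,0.1,0.3],0],[0.9,[0.1,0.1,0.3],0]]'
python3 -m inch '[[0.9,[0,0,0.1],0],[0.9,[0,0,0.1],0]]'
```

```text
clock: 22.35
tool_pos: [0.6717, 0.0014, 0.0328]
eef_rot: [0.707, 0.708, 0.0, 0.0]
contact_force: [0.3, 0.1, -6.9]
opening: 0.452
clock: 22.55
tool_pos: [0.6718, 0.0014, 0.0328]
eef_rot: [0.707, 0.708, 0.0, 0.0]
contact_force: [-4.6, -0.5, 4.3]
opening: 0.451
```

```bash
python3 -m inch '[[0.45,[0,0,-0.1],0],[0.3,[0,0,-0.1],0],[0.2,[0,0,-0.1],0],[0.2,[0,0,-0.1],0]]'
python3 -m inch '[[0.2,[0,0,-2],0],[0.2,[0,0,-5],0],[0.2,[-3,0,-10],0],[0.2,[-6,0,-15],0],[0.2,[-10,0,-17],0],[0.2,[-12,0,-17],0],[0.2,[-12,0,-17],0]]'
python3 - <<'E'
from h import *
s=r.get_state();print(np.round(s["q"],2))
cv2.imwrite("pics/s20.png",viewer.snapshot("scene")[:,:,::-1])
cv2.imwrite("pics/t20.png",viewer.snapshot("top")[:,:,::-1])
E
```

```text
clock: 22.95
tool_pos: [0.6721, 0.0015, 0.0328]
eef_rot: [0.707, 0.708, 0.0, 0.0]
contact_force: [-0.2, -0.1, -0.3]
opening: 0.786
clock: 23.65
tool_pos: [0.6724, -0.126, 0.204]
eef_rot: [0.71, 0.704, -0.001, 0.003]
contact_force: [0.0, -0.7, -0.8]
opening: 0.799
[ 0.38  0.84 -0.55  1.39  0.47  1.04 -0.26]
```

View pics/s20.png

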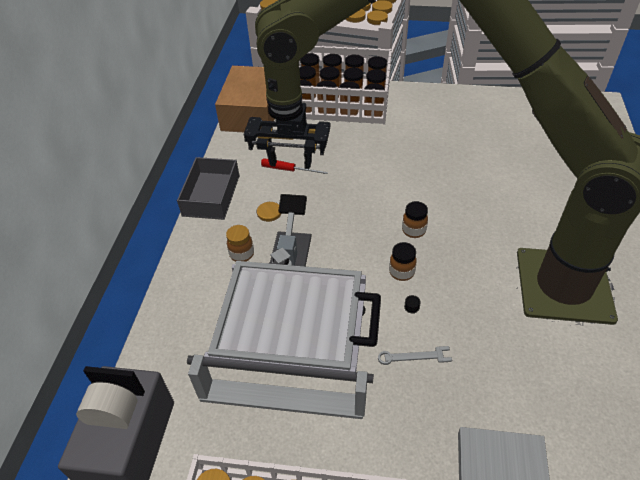

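View pics/t20.png

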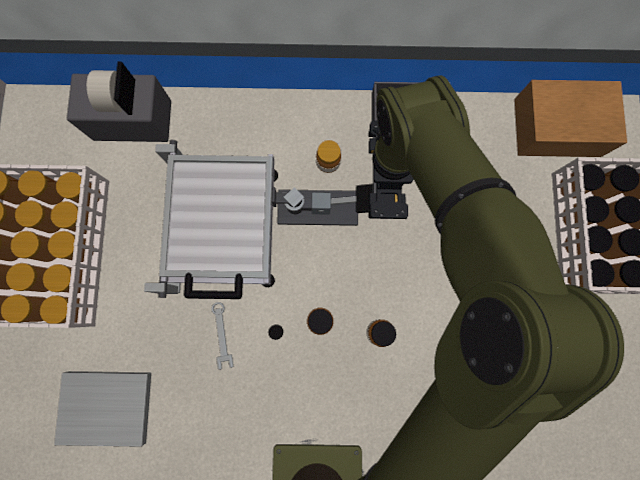

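```bash
python3 - <<'E'
from h import *
t=cv2.imread("pics/t20.png");s=cv2.imread("pics/s20.png")
c=cv2.resize(t[160:250,260:390],None,fx=6,fy=6,interpolation=2)
a=np.linspace(0,2*np.pi,24)
for (cx,cy,z,rad,col) in [(.6707,.0635,.07,.024,(0,0,255)),(.6707,.0635,.08,.019,(0,255,0))]:
    pts=np.array([(proj("top",[cx+rad*np.cos(i),cy+rad*np.sin(i),z])-[260,160])*6 for i in a]).astype(int)
    cv2.polylines(c,[pts],True,col,1)
cv2.imwrite("pics/tq.png",c)
cv2.imwrite("pics/sq.png",cv2.resize(s[180:280,230:340],None,fx=6,fy=6,interpolation=2))
E
```

```text
(no output)
```

View pics/tq.png

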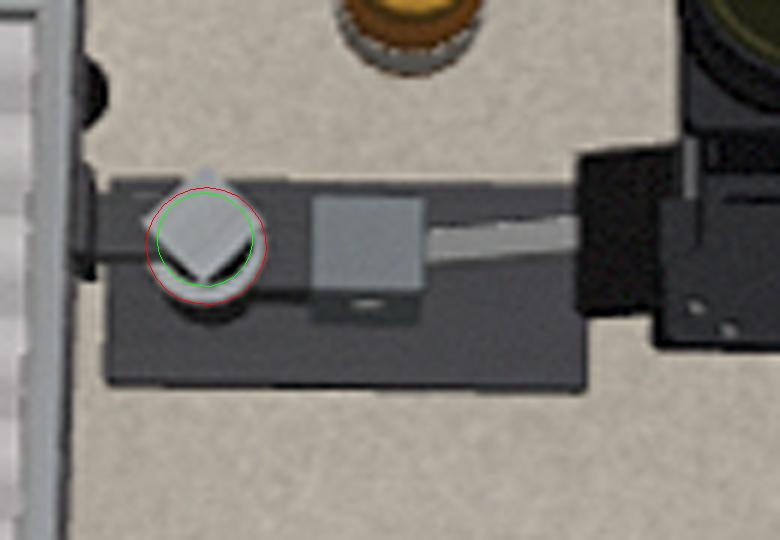

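View pics/sq.png

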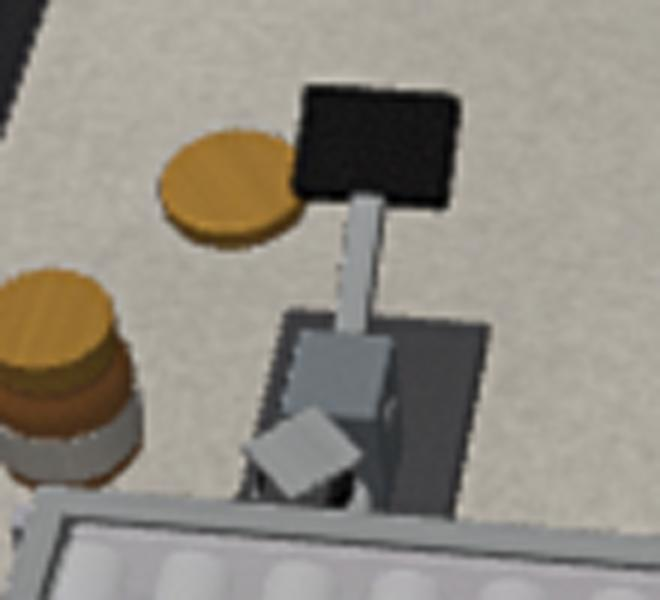

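```bash
python3 - <<'E'
from h import *
go(.671,-.108,.125,90)
E
python3 -m inch '[[1,[1.5,-0.1,1],0],[1,[1.5,-0.1,3],0],[1,[1.5,-0.1,5],0],[1,[1.5,-0.1,7],0],[1,[1.5,-0.1,7.5],0],[1,[1.5,-0.1,7.5],0]]' 20
python3 - <<'E'
from h import *
go(.671,-.107,.105,90)
cv2.imwrite("pics/sq.png",cv2.resize(viewer.snapshot("scene")[140:280,220:360,::-1],None,fx=4,fy=4,interpolation=2))
E
```

```text
shift cm [1.1, -0.06, 7.74] turn -0.0 curyaw 90.0 rows>= 1.6
clock: 24.35
tool_pos: [0.67, -0.1018, 0.1264]
eef_rot: [0.706, 0.708, -0.0, -0.001]
contact_force: [0.2, -0.2, 0.4]
opening: 0.275
shift cm [-0.53, 0.1, 2.14] turn 0.2 curyaw 90.2 rows>= 0.4
```

View pics/sq.png

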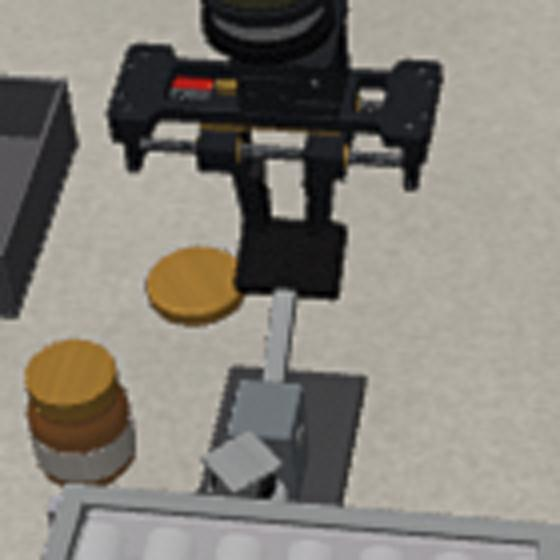

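```bash
python3 -m inch '[[1,[-0.6,0.1,0],0],[1,[-0.6,0.1,0],0],[1,[-0.6,0.1,0],0],[1,[-0.6,0.1,0],0]]' 20
python3 -m inch '[[1,[0,0,0.6],0],[1,[0,0,1.2],0],[1,[0,0,1.8],0],[1,[0,0,2.4],0],[1,[-0.1,0,3],0]]'
python3 - <<'E'
from h import *
cv2.imwrite("pics/sq.png",cv2.resize(viewer.snapshot("scene")[140:280,220:360,::-1],None,fx=4,fy=4,interpolation=2))
E
```

```text
clock: 24.8
tool_pos: [0.672, -0.1097, 0.1281]
eef_rot: [0.707, 0.707, 0.0, 0.0]
contact_force: [0.2, 0.5, 0.3]
opening: 0.007
clock: 25.3
tool_pos: [0.6719, -0.1105, 0.0972]
eef_rot: [0.707, 0.708, 0.0, 0.0]
contact_force: [-0.7, -0.8, 1.7]
opening: 0.005
```

View pics/sq.png

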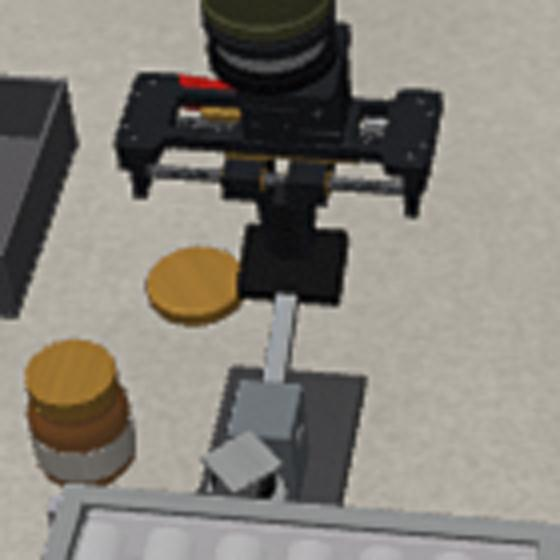

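```bash
python3 -m inch '[[1,[-0.1,0,0.6],0],[1,[-0.2,0,1.2],0],[1,[-0.4,0,1.8],0],[1,[-0.5,0,2.4],0],[1,[-0.6,0,3],0],[1,[-0.7,0,3.6],0],[1,[-0.8,0,4.2],0],[1,[-0.8,0,4.6],0],[1,[-0.9,0,5.0],0],[1,[-0.9,0,5.3],0],[1,[-0.9,0,5.3],0]]'
python3 - <<'E'
from h import *
cv2.imwrite("pics/sq.png",cv2.resize(viewer.snapshot("scene")[140:280,220:360,::-1],None,fx=4,fy=4,interpolation=2))
E
```

```text
clock: 26.45
tool_pos: [0.6722, -0.1184, 0.0452]
eef_rot: [0.707, 0.708, 0.001, -0.0]
contact_force: [-2.0, 1.1, 9.1]
opening: 0.004
```

View pics/sq.png

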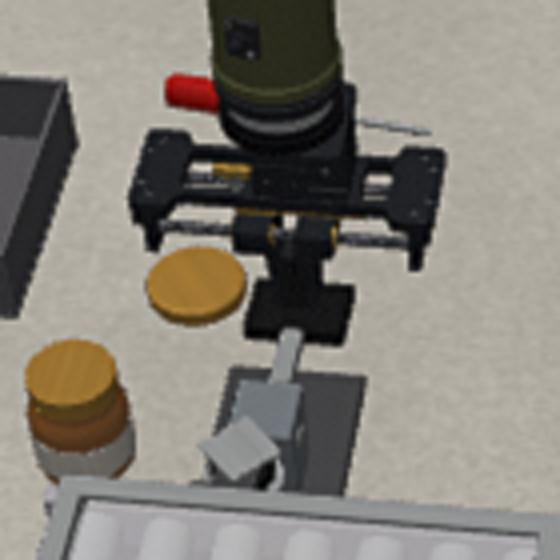

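```bash
python3 -m inch '[[1,[-0.1,0,0.2],0],[1,[-0.1,0,0.4],0],[1,[-0.1,0,0.4],0]]'
python3 -m inch '[[1,[0,0,0.2],0],[1,[0,0,0.3],0],[1,[0,0,0.3],0]]'
```

```text
clock: 26.8
tool_pos: [0.6722, -0.1183, 0.0414]
eef_rot: [0.706, 0.708, 0.001, -0.001]
contact_force: [-1.9, 2.9, 8.9]
opening: 0.003
clock: 27.1
tool_pos: [0.6722, -0.1181, 0.0385]
eef_rot: [0.706, 0.708, 0.001, -0.001]
contact_force: [-2.3, 2.9, 10.4]
opening: -0.0
```

```bash
python3 -m inch '[[1,[0,0,0.1],0],[1,[0,0,0.2],0],[1,[0,0,0.2],0]]'
python3 -m inch '[[1,[0,0,0.1],0],[1,[0,0,0.1],0],[1,[0,0,0.1],0]]'
python3 - <<'E'
from h import *
cv2.imwrite("pics/sq.png",cv2.resize(viewer.snapshot("scene")[140:280,220:360,::-1],None,fx=4,fy=4,interpolation=2))
t=viewer.snapshot("top")[:,:,::-1]
cv2.imwrite("pics/tq.png",cv2.resize(t[160:250,260:390],None,fx=6,fy=6,interpolation=2))
E
```

```text
clock: 27.4
tool_pos: [0.6723, -0.118, 0.0374]
eef_rot: [0.706, 0.708, 0.001, -0.001]
contact_force: [-4.7, 2.1, 13.8]
opening: 0.007
clock: 27.7
tool_pos: [0.6723, -0.118, 0.0371]
eef_rot: [0.706, 0.708, 0.001, -0.001]
contact_force: [-4.2, 3.3, 18.8]
opening: 0.007
```

View pics/sq.png

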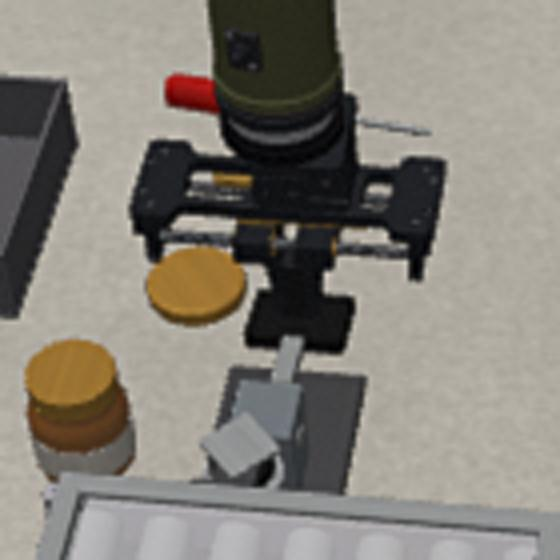

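View pics/tq.png

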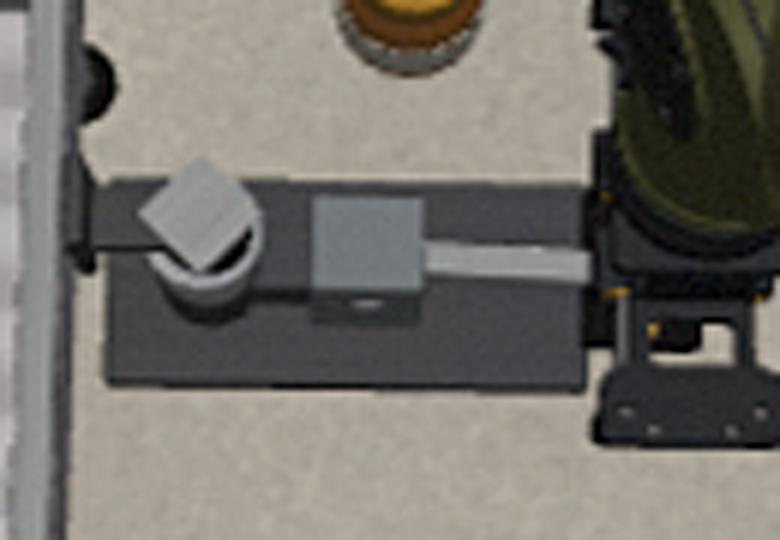

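```bash
python3 -m inch '[[1,[0,0,-0.6],0],[1,[0.1,0,-1.2],0],[1,[0.2,0,-1.8],0],[1,[0.3,0,-2.4],0],[1,[0.4,0,-3],0],[1,[0.5,0,-3.6],0],[1,[0.6,0,-4.2],0],[1,[0.7,0,-4.8],0],[1,[0.8,0,-5.4],0],[1,[0.9,0,-6],0],[1,[0.9,0,-6.6],0],[1,[0.9,0,-7.6],0],[1,[0.9,0,-8.6],0],[1,[0.9,0,-8.6],0],[1,[0.9,0,-8.6],0],[1,[0.9,0,-8.6],0]]'
python3 - <<'E'
from h import *
cv2.imwrite("pics/sq.png",cv2.resize(viewer.snapshot("scene")[140:280,220:360,::-1],None,fx=4,fy=4,interpolation=2))
t=viewer.snapshot("top")[:,:,::-1]
cv2.imwrite("pics/tq.png",cv2.resize(t[160:250,260:390],None,fx=6,fy=6,interpolation=2))
E
```

```text
clock: 29.4
tool_pos: [0.6713, -0.1119, 0.1202]
eef_rot: [0.707, 0.707, -0.0, -0.0]
contact_force: [-0.3, 0.8, -0.5]
opening: 0.008
```

View pics/sq.png

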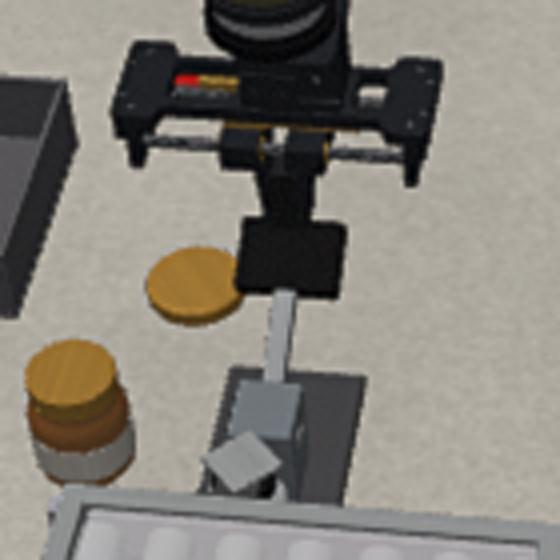

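View pics/tq.png

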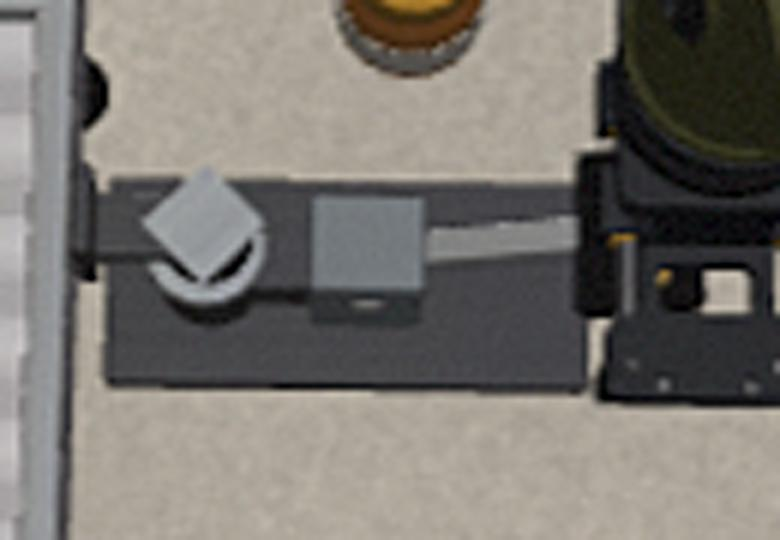

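```bash
python3 -m inch '[[1,[0,0,1],0],[1,[0,0,2],0],[1,[-0.1,0,2.6],0],[1,[-0.2,0,3.2],0],[1,[-0.3,0,3.8],0],[1,[-0.4,0,4.4],0],[1,[-0.5,0,5],0],[1,[-0.6,0,5.6],0],[1,[-0.7,0,6.2],0],[1,[-0.8,0,6.8],0],[1,[-0.8,0,7.4],0],[1,[-0.8,0,7.8],0],[1,[-0.8,0,8.1],0],[1,[-0.8,0,8.1],0]]'
python3 -m inch '[[1,[0,0,0.1],0],[1,[0,0,0.2],0],[1,[0,0,0.2],0]]'
```

```text
clock: 30.9
tool_pos: [0.6718, -0.119, 0.0402]
eef_rot: [0.707, 0.708, 0.0, -0.0]
contact_force: [-3.0, 0.4, 9.2]
opening: 0.005
clock: 31.2
tool_pos: [0.6718, -0.1189, 0.0384]
eef_rot: [0.707, 0.708, 0.0, -0.0]
contact_force: [-3.6, 0.1, 8.4]
opening: 0.003
```

```bash
python3 -m inch '[[1,[0,0,0.1],0],[1,[0,0,0.2],0],[1,[0,0,0.2],0]]'
python3 -m inch '[[1,[0,0,0.1],0],[1,[0,0,0.1],0],[1,[0,0,0.1],0],[1,[0,0,0.1],0]]'
python3 - <<'E'
from h import *
cv2.imwrite("pics/sq.png",cv2.resize(viewer.snapshot("scene")[140:400,200:440,::-1],None,fx=2.2,fy=2.2,interpolation=2))
t=viewer.snapshot("top")[:,:,::-1]
cv2.imwrite("pics/tq.png",cv2.resize(t[130:310,130:400],None,fx=2.9,fy=2.9,interpolation=2))
print(r.get_state()["contact_force"])
E
```

```text
clock: 31.5
tool_pos: [0.6718, -0.1188, 0.0373]
eef_rot: [0.707, 0.708, 0.0, -0.0]
contact_force: [-3.5, 0.8, 13.1]
opening: 0.002
clock: 31.9
tool_pos: [0.6719, -0.1188, 0.0369]
eef_rot: [0.707, 0.708, 0.0, 0.0]
contact_force: [-5.6, 0.9, 16.9]
opening: -0.0
[-4.97261445  0.38674194 17.21674754]
```

View pics/sq.png

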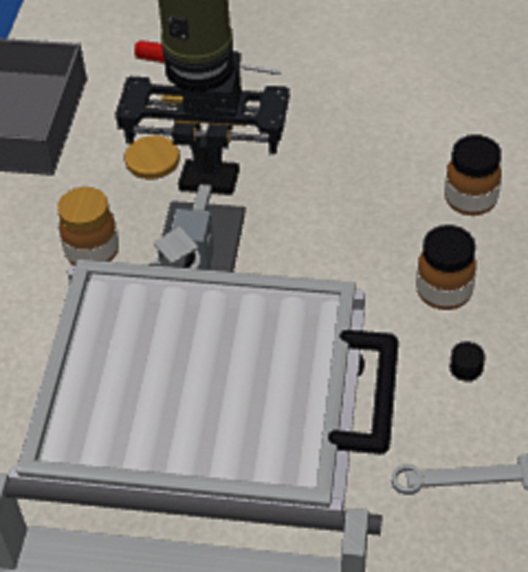

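View pics/tq.png

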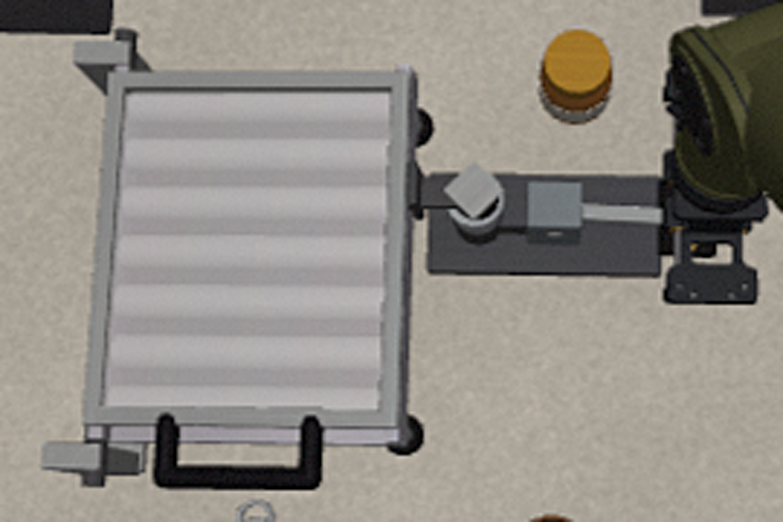

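The bed is raised and the handle is on its stop at a steady push of about 17 N. The guard is closed and the jack is in place, so I'm handing in.

```bash
python3 -c "
from plant import r
print(r.finish_job())"
```

```text
the job is handed in; nothing more can be done
None
```

I closed the guard, placed the jack under the diamond-marked pad and did the first stroke and the return. I handed in at about 32 s, still holding the second stroke down. No verdict was reported.

**Last checks**
- The push on the grip was about 17 N and steady. It rose sharply at the same tool height as on the first stroke, so I take the handle to be on its stop.
- The pictures show the bed raised, the guard flat and the jack where I set it down. The other loose things look undisturbed.
- The saddle looked centred under the pad to within about 3 mm before the first stroke. The jack showed no visible shift after it.

**What disagreed**
- **Fingertip height:** the tips stood about 20 mm higher than the tool reading plus the stated 14 mm. The pictures, the guard's stop and the grip contact all showed this, and I worked to what I observed.
- **Guard:** because of that, my first push left the guard slightly short of its stop and I had to press again. The wrist force briefly reached about 100 N against the stop, below the 120 N limit. The guard did not slam.

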